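# Check a scoop of hazelnuts under the reading lens

### The arm

A 6-joint arm with a two-finger parallel gripper is mounted at the origin on a cart in front of the work surface, level with it; the furniture and walls round the work are solid. World frame = base frame: x ahead of the robot, y to its left, z up, the work surface at z = 0. Lengths are in m, angles in rad, forces in N, time in s.
With the tool pointing down it reaches from about 0.25 to 0.775 m from the base axis. Payload 4 kg.
Tool frame: the origin (TCP) lies between the finger pads; the fingertips stand 14 mm ahead of it and the grasp point (between the pads) lies 5 mm behind it; z points along the fingers, y is the line along which they close (so a half turn about z gives the same grasp; the last joint's range is limited). The gripper opens to 94 mm and grips with 3 to 60 N. Pads are 16 mm wide; open, the fingers measure 119 mm over their backs; the gripper's body (75 mm by 177 mm) begins 78 mm behind the grasp point.
Start: joints at [-0.103, 0.087, 1.371, -0, 1.684, -0.103], TCP at [0.55, -0, 0.194] pointing down, gripper open.
Joint ranges: [-3.1, 3.1], [-0.76, 2.03], [0.27, 2.55], [-1.08, 4.22], [0.17, 2.65], [-2.57, 2.57]. Speed limits (rad/s): [2.79, 2.79, 3.14, 3.14, 3.14, 3.14].

### API

Orientations are given as a unit quaternion [w, x, y, z].
In Python, from cell import get_state, vision, workorder gives the robot as it stands.
- The arm moves only by the tool jog_arm, never from a script. Its argument "targets" is a list of rows, each a list of 5 numbers: the shift along the tool's x, y, z in cm, then the turn about the tool's z in rad, then the gripper's target within -1 to 1 (shut at 1, half-way at 0, fully open at -1). In form: [[x, y, z, twist, claw], ...]. A call has 1 to 10 rows; each row is the pose to reach, as a shift and turn from the pose commanded when the call began, along the tool's axes at that moment; what a row does not reach only later rows make up. A row lasts 1/8 s, in which the tool goes at most 62.5 mm and 10.7 degrees, less where a joint would pass 70% of its speed; a pose out of reach is approached as far as the arm can. A call with a gripper value outside its range is refused whole. The fingers move at their own pace and stop on an object; the grip force is fixed at half the most. Time passes only in rows, so rows that repeat a pose let the fingers close. It gives the time, the measured TCP pose, the force, the opening and the grip force at its end, in the units of the state.
- get_state(): the state, without advancing time (a new reading comes with each control period).
- vision.grab_frame(name): name is "scene" or "side" or "wrist"; returns (picture, depth): 480x640x3 uint8, blue, green, red; 480x640 float32, m along the optical axis (not along the pixel's ray), 0 where there is no reading.
- vision.calibration(name): a dict with "fx", "fy", "cx", "cy" (pixels), "cam_to_world" (4x4, takes a point from camera to world coordinates). Camera axes: x right, y down, z forward; pixel columns grow to the right and rows downward; lengths in m; the calibration is good to about 2 mm. A picture is of the moment at which its call begins: read the wrist's pose just before it. calibration takes no time and is no camera call; for the wrist camera it gives the pose at the moment of the call.
- workorder.finish_job(): hands the job in; it is judged then, once.
The state is a dict: "time_s": time; "joint_positions": joint angles; "joint_vel": joint speeds; "effort": joint torques, N m; "tool_pos": TCP position; "ee_rot": TCP orientation; "ft_force": force on the tool from outside, world axes, zero at the start; "moment": the same for the moment, N m; "width": opening from 0.0 (shut) to 1.0 (fully open); "gripper_force": force on a finger pad.
Only numpy, scipy, OpenCV 4.12 (cv2) and the standard library are available. Lean on these libraries where they do the work, as an engineer would, in place of code of your own. Each camera call takes 0.05 s, during which the arm holds its last target. There are 200 camera calls.

### The job

Pick up the sample scoop, tip all six hazelnuts into the round dish of the inspection stand, and set the empty scoop flat on the table again, clear of the stand, and let go of it. Then pick up the reading lens and hold it level over the middle of the dish, with the lens at the height shown by the pointer on the stand's post; finish while still holding it there, motionless and clear of the stand and scoop. Do not shift the pointer or disturb the other things on the table.

Things in the scene. Friction and masses are not known exactly. Their poses are not given: they have to be found in the camera images.
- stand: inspection stand, fixed to the table: dark steel base plate 120 x 155 mm, 8 mm thick, with an aluminium dish and a round steel post 10 mm thick, 198 mm high. Origin on the table under the dish's centre, z up; the post's axis is 78 mm from it along the stand's +y.
- dish (a point): centre of the dish's inner floor, 12 mm above the table. The dish is round, 112 mm over its rim, 86 mm across its floor, the rim 42 mm above the table, wall 3 mm.
- focus_mark (a point): tip of the small pointer that juts from the collar on the post toward the dish, 55 mm from the dish's axis; its height (110 to 170 mm above the table, different each time) is the height at which the lens's centre must be held. The pointer is 4 mm thick, the collar 22 mm across and 16 mm high with a knurled screw on its side, held by friction (6 N).
- scoop: open aluminium sample scoop, about 0.15 kg, that holds the nuts. Origin at the centre of the underside of its flat pan; the pan is 60 mm long, 58 mm wide, 30 mm high at the sides; at the scoop's -x end its floor rises at 22 degrees to an open lip, 63 mm from the origin and 16 mm high; the handle is at +x. It stands flat on the pan, z up. Carried level it keeps its nuts; they begin to roll out over the lip when the lip is tipped down by about 30 degrees, and all are out by 60.
- scoop_grip (a point): centre of the scoop's handle, 35 mm above the scoop's underside and 90 mm from its origin along the scoop's +x. The handle is a level bar along the scoop's x with flat upright sides, 16 mm wide (y), 20 mm high, 100 mm long.
- lens_centre (a point): centre of the lens of the reading lens (magnifier), which lies flat on the table, 10 mm above its underside. Round steel rim 61 mm across, about 11 mm high; its axes are the reading lens's: z through the lens (up), x from the lens toward the handle.
- loupe_grip (a point): point in the wooden handle of the reading lens, 90 mm from lens_centre along its +x and 1 mm higher (11 mm above the underside). The handle has flat upright sides, 18 mm wide (y), 22 mm high, 95 mm long (from 48 to 143 mm from the lens centre). The reading lens weighs about 60 g.
- nut0_centre (a point): centre of a hazelnut, 17 mm across and 17.5 mm high, 10 g, at first in the scoop
- nut1_centre (a point): centre of a hazelnut, 17 mm across and 17.5 mm high, 10 g, at first in the scoop
- nut2_centre (a point): centre of a hazelnut, 17 mm across and 17.5 mm high, 10 g, at first in the scoop
- nut3_centre (a point): centre of a hazelnut, 17 mm across and 17.5 mm high, 10 g, at first in the scoop
- nut4_centre (a point): centre of a hazelnut, 17 mm across and 17.5 mm high, 10 g, at first in the scoop
- nut5_centre (a point): centre of a hazelnut, 17 mm across and 17.5 mm high, 10 g, at first in the scoop
- tin: food tin 75 x 110 mm, bystander; origin under its centre
- carton: tomato carton 67 x 99 x 96 mm among the others at the left, bystander; origin under its centre
- stapler: desk stapler 36 x 142 x 50 mm, bystander; origin under its centre, long axis y
- rubber_stamp: stamp with wooden knob, 26 x 52 x 74 mm, bystander; origin under its centre
- calculator: pocket calculator 114 x 68 x 15 mm, bystander; origin under its centre, long axis x
- marker_pen: felt marker 17 x 134 x 18 mm, bystander; origin under its centre, long axis y
- loupe: the whole reading lens, lens and handle; origin under the lens centre at its underside, x toward the handle, z up
Not all that is in view belongs to the job. What is meant by the loupe is not black, and is the larger of those in its own colour.

How it is judged:
On the way, in this order (a step that is already met when the one before it is completed fails the run):
1. the scoop is lifted in the fingers and tipped (height (world z) of scoop above 0.03 m and angle between scoop's own z axis and vertical above 0.3 rad and contact force between the fingers and scoop above 0.5 N), for 0.1 s.
2. all six hazelnuts are in the dish (horizontal distance between each of nut0_centre, nut1_centre, nut2_centre, nut3_centre, nut4_centre, nut5_centre and dish below 0.052 m and height (world z) of each of nut0_centre, nut1_centre, nut2_centre, nut3_centre, nut4_centre, nut5_centre below 0.045 m), for 0.2 s.
3. the scoop stands flat on the table again, clear of the stand and let go (height (world z) of scoop below 0.008 m and angle between scoop's own z axis and vertical below 0.15 rad and contact force between the fingers and scoop below 0.1 N and contact force between scoop and stand below 0.05 N and linear speed of scoop below 0.03 m/s), for 0.2 s.
At the end, for the whole second after the job is handed in: All six nuts in the dish; scoop flat on the table (0.15 rad), let go, clear of the stand; fingers hold the reading lens still, its centre within 20 mm of the dish axis and 10 mm of the pointer height, level within 0.15 rad, touching neither stand nor scoop (all of step 2 and all of step 3 and horizontal distance between lens_centre and dish below 0.02 m and z of lens_centre in the frame of focus_mark between -0.01 and 0.01 m and angle between lens_centre's own z axis and vertical below 0.15 rad and contact force between the fingers and loupe above 1 N and contact force between loupe and stand below 0.05 N and contact force between loupe and scoop below 0.05 N and linear speed of loupe below 0.03 m/s); the arm keeps its last pose, push and grip.
It fails at once if the pointer is shifted by more than 6 mm (distance of focus_mark from where it was at the start of the episode above 0.006 m).
It fails at once if a bystander is moved by more than 25 mm (distance of any of tin, carton, stapler, rubber_stamp, calculator, marker_pen from where it was at the start of the episode above 0.025 m).
It also fails if it takes over 72 s, if anything falls off the work surface, if the arm or the gripper's body presses on something with over 40 N, if the wrist force passes 120 N, or if a joint passes its speed limit or range.

## Working session

There is one attempt and no reset: what is moved stays moved. The work goes in short steps, Python scripts to look and compute and a tool call to move; the robot and the scene stay as the last step left them, time stands still between calls to the robot, and variables do not carry over. Pictures are saved under pics/ and viewed, at most 10 in all, crops included, and the job is handed in when it is done.

Besides the shell and the picture viewer there is one more tool, called after "Request:" as name([rows], argument=value, ...), one row to a line, values as JSON. jog_arm: Moves the arm, as the interface text tells. Its arguments: {"type":"object","properties":{"targets":{"type":"array"}},"required":["targets"]}

```bash
mkdir -p pics; ls; python3 - <<'E'
from cell import get_state, vision
import cv2,numpy as np,pickle
d={}
print(get_state())
for n in("scene","side"):
    p,z=vision.grab_frame(n);c=vision.calibration(n);d[n]=(p,z,c);cv2.imwrite(f"pics/{n}0.png",p);print(n,c)
pickle.dump(d,open("f0.pkl","wb"))
E
```

```text
pics
{'time_s': 0.0, 'joint_positions': array([-1.03075210e-01,  8.79541246e-02,  1.37222755e+00, -4.39821728e-05,
        1.68363956e+00, -1.03105182e-01]), 'joint_vel': array([ 1.05539516e-03,  5.55226409e-05,  5.39505568e-04,  1.19304417e-04,
        4.33432001e-04, -3.22135483e-04]), 'effort': array([ 1.28542815e-03, -3.40182602e+01, -3.02423716e+01,  7.18220207e-02,
        3.29729996e-02, -1.13141955e-04]), 'tool_pos': array([5.49415983e-01, 5.35033083e-05, 1.92518270e-01]), 'ee_rot': array([-0.00085104,  0.70709748,  0.7071152 , -0.00071961]), 'ft_force': array([-0.29694173,  0.003428  , -0.46646394]), 'moment': array([-0.02837091, -0.01142961,  0.03692992]), 'gripper_force': 0.0, 'width': 1.0001456769220116}
scene {'fx': 564.2664534195779, 'fy': 564.2664534195779, 'cx': 320.4386222212371, 'cy': 251.79335489447323, 'cam_to_world': array([[ 0.62539976, -0.43334132,  0.64891482, -0.51361677],
       [-0.78016954, -0.36272274,  0.50967412, -0.99261741],
       [ 0.0145133 , -0.82501364, -0.56492641,  0.9899432 ],
       [ 0.        ,  0.        ,  0.        ,  1.        ]])}
side {'fx': 454.6362746586819, 'fy': 454.6362746586819, 'cx': 320.6455721858224, 'cy': 240.00026541540362, 'cam_to_world': array([[-0.9957643 , -0.06319293,  0.06678409,  0.43009284],
       [-0.09071874,  0.55715915, -0.82543552,  0.8307345 ],
       [ 0.01495232, -0.82799779, -0.56053197,  0.80037944],
       [ 0.        ,  0.        ,  0.        ,  1.        ]])}
```

View pics/scene0.png

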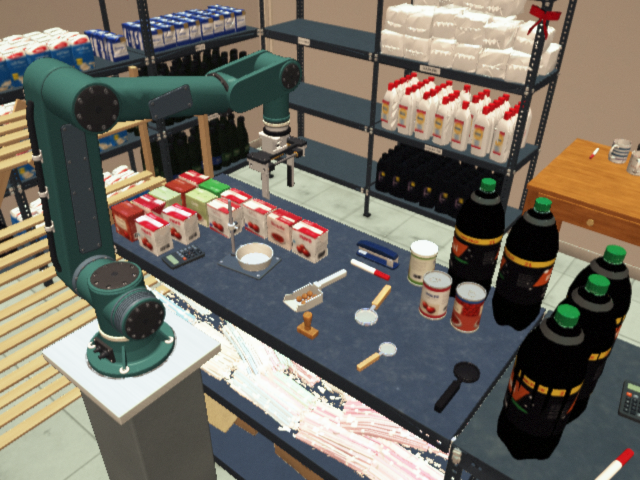

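View pics/side0.png

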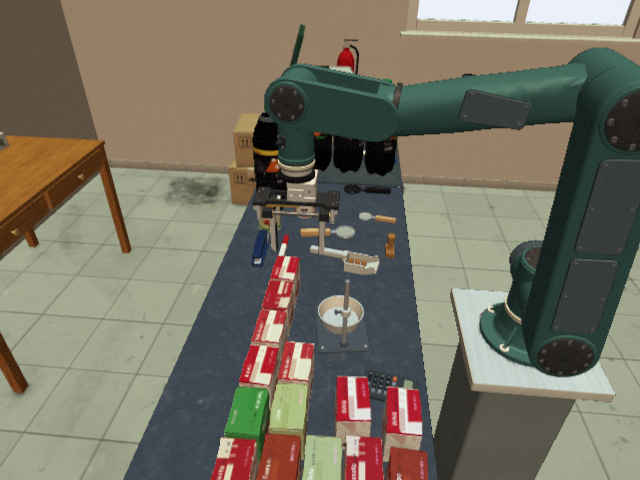

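```bash
cat > h.py <<'E'
import pickle,numpy as np,cv2
def world(d,n,u,v):
    p,z,c=d[n]; u=np.asarray(u,float);v=np.asarray(v,float)
    Z=z[v.astype(int),u.astype(int)]
    P=np.stack([(u-c['cx'])/c['fx']*Z,(v-c['cy'])/c['fy']*Z,Z,np.ones_like(Z)],-1)
    return (P@c['cam_to_world'].T)[...,:3]
def cloud(d,n):
    v,u=np.mgrid[0:480,0:640]; return world(d,n,u,v)
def px(d,n,P):
    c=d[n][2];q=np.linalg.inv(c['cam_to_world'])@np.r_[P,1];return c['cx']+c['fx']*q[0]/q[2],c['cy']+c['fy']*q[1]/q[2]
E
python3 - <<'E'
from h import *
d=pickle.load(open("f0.pkl","rb"))
for n in d:
    W=cloud(d,n);print(n)
    m=(W[...,2]>0.006)&(W[...,2]<0.215)&(W[...,0]>.2)&(W[...,0]<.8)&(W[...,1]<.4)&(W[...,1]>-.5)&(d[n][1]>0)
    k,l,s,c=cv2.connectedComponentsWithStats(m.astype(np.uint8))
    for i in range(1,k):
        if s[i,4]<40: continue
        q=W[l==i];print(i,s[i],c[i].round(),q.min(0).round(3),q.max(0).round(3),np.median(q,0).round(3))
p=d['scene'][0];cv2.imwrite("pics/c1.png",cv2.resize(p[190:390,190:420],None,fx=3.0,fy=3.0,interpolation=2))
E
```

```text
scene
1 [ 126  177  203  102 9820] [227. 225.] [ 0.28  -0.133  0.006] [0.742 0.4   0.202] [0.495 0.19  0.071]
34 [356 238  43  30 714] [377. 253.] [ 0.673 -0.331  0.006] [ 0.775 -0.159  0.057] [ 0.691 -0.263  0.034]
41 [ 407  240   35   74 1303] [423. 266.] [ 0.558 -0.5    0.006] [ 0.762 -0.37   0.117] [ 0.669 -0.425  0.092]
43 [162 243  43  26 544] [183. 256.] [0.266 0.154 0.006] [0.399 0.239 0.022] [0.324 0.192 0.013]
79 [351 259  39  22 223] [370. 269.] [ 0.619 -0.345  0.006] [ 0.644 -0.209  0.024] [ 0.629 -0.28   0.015]
108 [ 283  269   64   70 1256] [310. 300.] [ 0.298 -0.333  0.006] [ 0.556 -0.173  0.073] [ 0.401 -0.241  0.022]
158 [355 285  36  41 553] [372. 309.] [ 0.421 -0.422  0.006] [ 0.592 -0.36   0.029] [ 0.469 -0.384  0.015]
236 [357 342  36  29 284] [375. 355.] [ 0.286 -0.5    0.006] [ 0.413 -0.476  0.021] [ 0.343 -0.49   0.013]
side
1 [256 154  27  37 677] [268. 172.] [ 0.669 -0.5    0.091] [ 0.751 -0.479  0.215] [ 0.709 -0.49   0.156]
4 [294 206  21   8 121] [305. 210.] [ 0.562 -0.498  0.008] [ 0.631 -0.466  0.046] [ 0.59  -0.476  0.031]
5 [276 215   5  15  57] [278.
[... 221 characters left out ...]
679 -0.401  0.006] [ 0.735 -0.185  0.054] [ 0.696 -0.255  0.037]
11 [325 226  30  13 237] [342. 232.] [ 0.422 -0.42   0.006] [ 0.515 -0.354  0.024] [ 0.457 -0.381  0.012]
12 [300 229  19   7 123] [309. 232.] [ 0.535 -0.382  0.006] [ 0.593 -0.352  0.025] [ 0.564 -0.365  0.017]
13 [385 234  10  23 181] [390. 245.] [ 0.301 -0.326  0.007] [ 0.327 -0.272  0.071] [ 0.315 -0.295  0.022]
14 [  224   236   203   227 16876] [313. 387.] [ 0.271 -0.338  0.006] [0.642 0.4   0.099] [0.522 0.298 0.093]
16 [310 246  69  29 835] [351. 260.] [ 0.349 -0.256  0.006] [0.547 0.015 0.214] [ 0.422 -0.226  0.023]
17 [ 315  280   55   73 2400] [341. 323.] [ 0.373 -0.044  0.006] [0.511 0.118 0.199] [0.441 0.053 0.012]
```

View pics/c1.png

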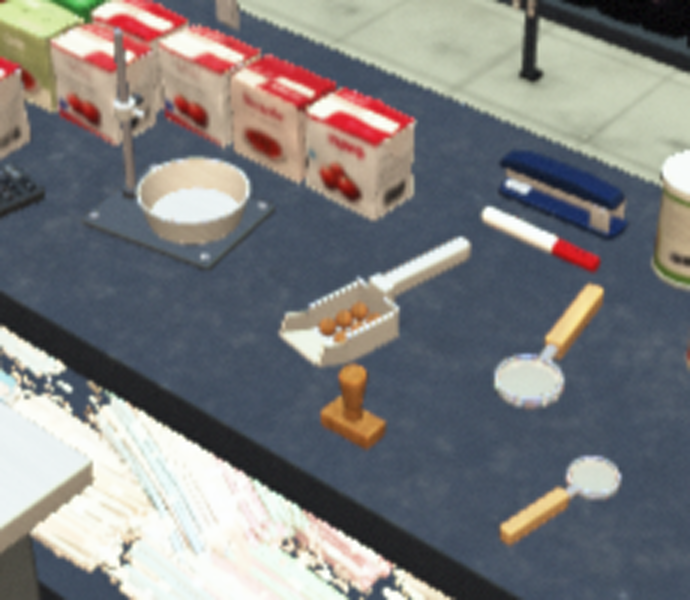

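```bash
python3 - <<'E'
from h import *
from scipy.optimize import least_squares
d=pickle.load(open("f0.pkl","rb"))
for n in d:
    W=cloud(d,n).reshape(-1,3);print(n)
    S=W[(W[:,2]>.002)&(abs(W[:,0]-.44)<.1)&(abs(W[:,1]-.04)<.12)]
    r=S[(abs(S[:,2]-.041)<.003)]
    f=least_squares(lambda q:np.hypot(r[:,0]-q[0],r[:,1]-q[1])-.0545,[.44,.03],loss='soft_l1',f_scale=.002).x
    print('dish',f)
    P=S[(S[:,2]>.06)&(np.hypot(*(S[:,:2]-f).T)<.1)&(S[:,2]<.205)]
    for a in np.arange(.06,.205,.008):
        q=P[(P[:,2]>=a)&(P[:,2]<a+.008)]
        if len(q): print(round(a,3),len(q),np.median(q,0).round(4),q.min(0).round(3),q.max(0).round(3))
    # scoop handle
    def axis(C,lo,hi,zs):
        q=W[(W[:,0]>C[0])&(W[:,0]<C[1])&(W[:,1]>C[2])&(W[:,1]<C[3])&(W[:,2]>lo)&(W[:,2]<hi)]
        m=q.mean(0);u,s,v=np.linalg.svd(q[:,:2]-m[:2]);t=(q[:,:2]-m[:2])@v[0];w=(q[:,:2]-m[:2])@v[1]
        print(zs,len(q),m.round(4),v[0].round(3),'ends',(m[:2]+v[0]*t.min()).round(4),(m[:2]+v[0]*t.max()).round(4),np.ptp(t).round(4),np.ptp(w).round(4))
    axis((.45,.6,-.3,-.1),.040,.050,'scoop handle top')
    axis((.3,.45,-.33,-.17),.006,.04,'scoop pan')
    axis((.51,.6,-.45,-.34),.018,.026,'loupe handle')
    L=W[(W[:,0]>.41)&(W[:,0]<.495)&(W[:,1]>-.43)&(W[:,1]<-.34)&(W[:,2]>.004)&(W[:,2]<.016)]
    print('lens',len(L),L.min(0),L.max(0),(L.min(0)+L.max(0))/2,L.mean(0))
E
```

```text
scene
dish [0.44421036 0.00998476]
0.06 8 [0.4315 0.0847 0.0637] [0.427 0.082 0.06 ] [0.435 0.091 0.067]
0.068 7 [0.4293 0.083  0.0745] [0.426 0.08  0.069] [0.433 0.09  0.076]
0.076 6 [0.4342 0.0846 0.0793] [0.427 0.081 0.076] [0.437 0.088 0.083]
0.084 9 [0.4305 0.0869 0.0872] [0.429 0.081 0.085] [0.439 0.089 0.09 ]
0.092 8 [0.4313 0.0868 0.0964] [0.427 0.079 0.092] [0.437 0.1   0.099]
0.1 9 [0.4313 0.0812 0.1049] [0.423 0.071 0.102] [0.456 0.093 0.108]
0.108 36 [0.4323 0.0851 0.1125] [0.421 0.063 0.108] [0.458 0.099 0.116]
0.116 20 [0.4327 0.0826 0.1181] [0.422 0.062 0.116] [0.441 0.1   0.123]
0.124 11 [0.4298 0.084  0.1286] [0.426 0.08  0.124] [0.436 0.09  0.132]
0.132 12 [0.4328 0.0855 0.1363] [0.426 0.081 0.133] [0.438 0.093 0.14 ]
0.14 5 [0.4306 0.0852 0.1452] [0.427 0.081 0.141] [0.432 0.09  0.148]
0.148 8 [0.4311 0.0853 0.1532] [0.426 0.08  0.149] [0.436 0.088 0.154]
0.156 7 [0.4305 0.0853 0.1617] [0.427 0.083 0.157] [0.435 0.092 0.164]
0.164 10 [0.4317 0.0849 0.1686] [0.426 0.078 0.166] [0.437 0.091 0.172]
0.172 10 [0.4319 0.0859 0.1764] [0.425 0.083 0.172] [0.438 0.093 0.179
[... 1838 characters left out ...]
35 0.0924 0.1839] [0.428 0.086 0.18 ] [0.437 0.095 0.188]
0.188 16 [0.4328 0.0921 0.1918] [0.429 0.087 0.188] [0.437 0.095 0.196]
0.196 13 [0.4331 0.0902 0.1974] [0.429 0.008 0.196] [0.502 0.095 0.204]
scoop handle top 107 [ 0.4936 -0.2332  0.0434] [-0.976  0.216] ends [ 0.546  -0.2448] [ 0.4487 -0.2233] 0.0997 0.0222
scoop pan 688 [ 0.3853 -0.2294  0.0182] [0.765 0.644] ends [ 0.2931 -0.3069] [ 0.437  -0.1859] 0.188 0.1061
loupe handle 61 [ 0.5602 -0.3688  0.021 ] [-0.993 -0.116] ends [ 0.5928 -0.365 ] [ 0.5113 -0.3746] 0.082 0.0213
lens 202 [ 0.42221839 -0.41964382  0.00411685] [ 0.49494733 -0.35455838  0.01591232] [ 0.45858286 -0.3871011   0.01001458] [ 0.45387009 -0.38510691  0.0110939 ]
```

Request:
jog_arm([
  [-4,-1,0,-0.18,-1],
  [-8,-2,0,-0.36,-1],
  [-12,-3,0,-0.54,-1],
  [-16,-4,0,-0.72,-1],
  [-20,-5,0,-0.9,-1],
  [-23,-6,0,-1.08,-1],
  [-23,-6,0,-1.26,-1],
  [-23,-6,0,-1.36,-1],
  [-23,-6,0,-1.36,-1],
  [-23,-6,0,-1.36,-1],
])

```text
time_s: 1.35
tool_pos: [0.4899, -0.2298, 0.1934]
ee_rot: [-0.0, 0.106, 0.994, 0.0]
ft_force: [0.4, 0.5, 0.7]
width: 1.005
gripper_force: 0.0
```

```bash
cat > grab.py <<'E'
import sys,pickle,cv2
from cell import get_state, vision
d={}
s=get_state();print(s['time_s'],s['tool_pos'].round(4),s['ee_rot'].round(3),s['joint_positions'].round(2),s['width'],s['gripper_force'])
for n in sys.argv[2:]:
    c=vision.calibration(n);p,z=vision.grab_frame(n);d[n]=(p,z,c);cv2.imwrite(f"pics/{sys.argv[1]}_{n}.png",p)
pickle.dump(d,open(sys.argv[1]+".pkl","wb"))
E
python3 grab.py f1 wrist scene side
```

```text
1.35 [ 0.4899 -0.2298  0.1934] [-0.     0.106  0.994  0.   ] [-0.54  0.07  1.39  0.    1.68 -1.9 ] 1.0049241048376651 0.0
```

View pics/f1_wrist.png

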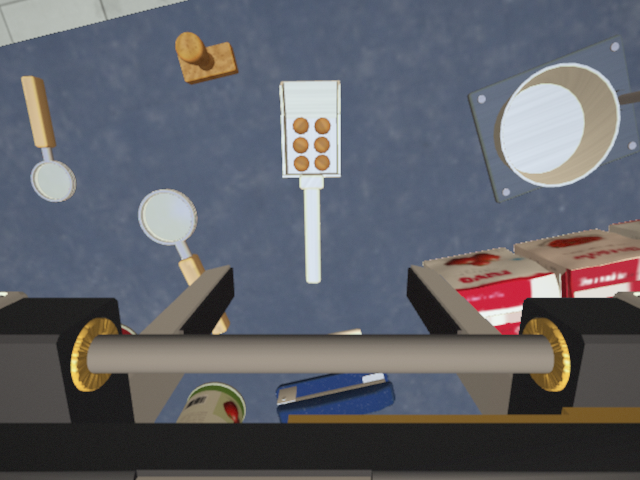

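```bash
python3 - <<'E'
from h import *
d=pickle.load(open("f1.pkl","rb"));n='wrist'
W=cloud(d,n)
def ax(u0,u1,v0,v1,lo,hi,nm):
    q=W[v0:v1,u0:u1].reshape(-1,3);q=q[(q[:,2]>lo)&(q[:,2]<hi)]
    m=q.mean(0);u,s,v=np.linalg.svd(q[:,:2]-m[:2],full_matrices=False);x=v[0]*np.sign(v[0][0]);t=(q[:,:2]-m[:2])@x;w=(q[:,:2]-m[:2])@[-x[1],x[0]]
    c=m[:2]+x*(t.min()+t.max())/2+np.array([-x[1],x[0]])*(w.min()+w.max())/2
    print(nm,len(q),'c',c.round(4),'dir',x.round(4),'az',np.arctan2(x[1],x[0]).round(3),np.ptp(t).round(4),np.ptp(w).round(4),np.median(q[:,2]).round(4))
ax(295,330,192,290,.038,.05,'scoop handle')
ax(270,350,70,180,.02,.04,'pan')
ax(178,235,255,262,.014,.03,'loupe handle part')
L=W[185:250,130:202].reshape(-1,3);L=L[(L[:,2]>.006)&(L[:,2]<.016)]
from scipy.optimize import least_squares
print('lens',len(L),(L.min(0)+L.max(0))/2,L.max(0)-L.min(0))
for n in('wrist','side','scene'):
    W=cloud(d,n).reshape(-1,3);r=W[(abs(W[:,2]-.041)<.0025)&(abs(W[:,0]-.445)<.07)&(abs(W[:,1]-.012)<.07)]
    print(n,len(r),least_squares(lambda q:np.hypot(r[:,0]-q[0],r[:,1]-q[1])-q[2],[.44,.01,.054],loss='soft_l1',f_scale=.002).x)
    L=W[(np.hypot(W[:,0]-.452,W[:,1]+.387)<.045)&(W[:,2]>.007)&(W[:,2]<.014)]
    H=W[(abs(W[:,0]-.55)<.06)&(abs(W[:,1]+.37)<.03)&(W[:,2]>.018)&(W[:,2]<.026)]
    if len(L): print(len(L),(L.min(0)+L.max(0))/2,L.max(0)-L.min(0),L.mean(0))
    if len(H):print(len(H),H.mean(0),H[:,0].min(),H[:,0].max())
E
```

```text
scoop handle 1451 c [ 0.5003 -0.2397] dir [ 0.9805 -0.1966] az -0.198 0.0942 0.016 0.0448
pan 907 c [ 0.3974 -0.2191] dir [0.9998 0.0221] az 0.022 0.0995 0.0745 0.0296
loupe handle part 92 c [ 0.4987 -0.3799] dir [0.367  0.9302] az 1.195 0.0179 0.007 0.0173
lens 2549 [ 0.45582525 -0.38971024  0.01107414] [0.06907737 0.06059824 0.00984865]
wrist 1763 [0.44452986 0.0090681  0.05365301]
1918 [ 0.4587538  -0.38841557  0.01051199] [0.07394343 0.05800889 0.00697502] [ 0.45157307 -0.38913     0.01215547]
509 [ 0.53156455 -0.37589286  0.02146761] 0.4901207612884724 0.5919387786718548
side 157 [0.44538266 0.01215373 0.05389618]
164 [ 0.45880773 -0.38799695  0.01050887] [0.07315547 0.06953021 0.00695927] [ 0.45420524 -0.38570393  0.01102925]
97 [ 0.54804637 -0.36993967  0.02073564] 0.5015511781366273 0.5930865544328199
scene 104 [0.44437285 0.00970339 0.05346773]
185 [ 0.45526642 -0.38925244  0.01050237] [0.0797262  0.06227574 0.00698505] [ 0.45091773 -0.39088115  0.01184793]
140 [ 0.54116087 -0.37737678  0.02213362] 0.49140948456982203 0.592784507527309
```

Request:
jog_arm([
  [-0.9,-0.8,2,-0.015,-1],
  [-0.9,-0.8,6,-0.015,-1],
  [-0.9,-0.8,10,-0.015,-1],
  [-0.9,-0.8,14,-0.015,-1],
  [-0.9,-0.8,16.3,-0.015,-1],
  [-0.9,-0.8,16.3,-0.015,-1],
  [-0.9,-0.8,16.3,-0.015,0.4],
  [-0.9,-0.8,16.3,-0.015,0.8],
  [-0.9,-0.8,16.3,-0.015,1],
  [-0.9,-0.8,16.3,-0.015,1],
])

```text
time_s: 2.75
tool_pos: [0.4976, -0.2399, 0.0314]
ee_rot: [0.001, 0.098, 0.995, -0.0]
ft_force: [0.0, 0.6, -0.2]
width: 0.614
gripper_force: 0.0
```

Request:
jog_arm([
  [0,0,0,0,1],
  [0,0,-0.5,0,1],
  [0,0,-1.5,0,1],
  [0,0,-3,0,1],
  [0,0,-4,0,1],
  [0,0,-4,0,1],
])

```text
time_s: 3.5
tool_pos: [0.4981, -0.2403, 0.0725]
ee_rot: [0.001, 0.098, 0.995, -0.001]
ft_force: [-1.0, 0.3, -0.6]
width: 0.011
gripper_force: 0.0
```

```bash
python3 grab.py f2 scene side; python3 - <<'E'
from h import *
d=pickle.load(open("f2.pkl","rb"))
a=d['side'][0][210:310,270:430];b=d['scene'][0][215:345,250:410]
cv2.imwrite("pics/f2c.png",np.hstack([cv2.resize(a,(400,300),interpolation=2),cv2.resize(b,(400,300),interpolation=2)]))
E
```

```text
3.5 [ 0.4981 -0.2403  0.0725] [ 0.001  0.098  0.995 -0.001] [-0.55  0.15  1.55  0.    1.44 -1.93] 0.01090976724794949 0.0
```

View pics/f2c.png

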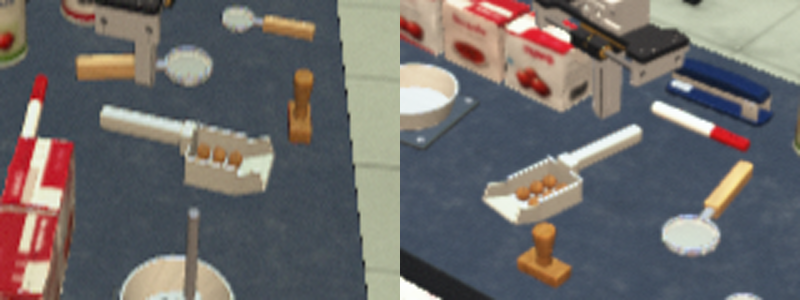

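Request:
jog_arm([
  [0,0,0,0,-0.2],
  [0,0,0,0,-0.2],
  [0,0,0,0,-0.2],
  [0,0,0,0,-0.2],
  [0,0,0,0,-0.2],
  [0,0,0,0,-0.2],
  [0,0,2,0,-0.2],
  [0,0,4.2,0,-0.2],
  [0,0,4.2,0,-0.2],
  [0,0,4.2,0,1],
])

```text
time_s: 4.85
tool_pos: [0.4976, -0.24, 0.0295]
ee_rot: [0.001, 0.098, 0.995, -0.0]
ft_force: [0.0, -0.1, 0.4]
width: 0.527
gripper_force: 0.0
```

Request:
jog_arm([
  [0,0,0,0,1],
  [0,0,0,0,1],
  [0,0,0,0,1],
  [0,0,0,0,1],
  [0,0,0,0,1],
  [0,0,0,0,1],
  [0,0,0,0,1],
])

```text
time_s: 5.72
tool_pos: [0.4974, -0.2398, 0.0289]
ee_rot: [0.0, 0.098, 0.995, -0.0]
ft_force: [0.4, 0.7, 1.8]
width: 0.164
gripper_force: 30.0
```

Gripped at 30 N. Lift a little and see whether it stays level.

Request:
jog_arm([
  [0,0,-0.7,0,1],
  [0,0,-1.5,0,1],
  [0,0,-2.5,0,1],
  [0,0,-3.5,0,1],
  [0,0,-4,0,1],
  [0,0,-4,0,1],
])

```text
time_s: 6.48
tool_pos: [0.4975, -0.2399, 0.0694]
ee_rot: [0.001, 0.098, 0.995, -0.0]
ft_force: [0.6, 0.4, -2.5]
width: 0.164
gripper_force: 30.0
```

```bash
cat > tilt.py <<'E'
import sys
from h import *
f=sys.argv[1];d=pickle.load(open(f+".pkl","rb"))
from cell import get_state
t=get_state()['tool_pos'];az=float(sys.argv[2]);hx=np.array([np.cos(az),np.sin(az)])
for n in d:
    if n=='wrist':continue
    W=cloud(d,n).reshape(-1,3);r=(W[:,:2]-t[:2]);s=r@hx;w=r@[-hx[1],hx[0]]
    m=(abs(w)<.04)&(s>-.2)&(s<.07)&(W[:,2]>.004)&(W[:,2]<t[2]+.05)
    print(n)
    for a in np.arange(-.19,.07,.02):
        q=W[m&(s>=a)&(s<a+.02)]
        if len(q)>3: print('s',round(a+.01,2),len(q),'z',np.percentile(q[:,2],[3,50,97]).round(4))
E
python3 grab.py f3 scene side; python3 tilt.py f3 -0.198
```

```text
6.475 [ 0.4975 -0.2399  0.0694] [ 0.001  0.098  0.995 -0.   ] [-0.55  0.15  1.55  0.    1.44 -1.93] 0.16405306024220181 29.997695982456207
scene
s -0.18 14 z [0.004  0.0048 0.0059]
s -0.16 12 z [0.0041 0.0051 0.0072]
s -0.14 140 z [0.0046 0.0503 0.0673]
s -0.12 148 z [0.0046 0.0476 0.0645]
s -0.1 168 z [0.0063 0.0529 0.0677]
s -0.08 155 z [0.0386 0.0541 0.0689]
s -0.06 222 z [0.005  0.0612 0.0848]
s -0.04 55 z [0.0048 0.0809 0.0874]
s -0.02 77 z [0.0052 0.0838 0.1095]
s -0.0 149 z [0.0051 0.098  0.1172]
s 0.02 39 z [0.0044 0.0748 0.0982]
s 0.04 58 z [0.0041 0.0814 0.0912]
s 0.06 14 z [0.0042 0.0053 0.0858]
side
s -0.14 114 z [0.0431 0.0493 0.0648]
s -0.12 139 z [0.0361 0.0473 0.0611]
s -0.1 147 z [0.0365 0.0515 0.0644]
s -0.08 142 z [0.0366 0.0522 0.0651]
s -0.06 149 z [0.0372 0.0586 0.0816]
s -0.04 59 z [0.0616 0.0759 0.0841]
s -0.02 67 z [0.0661 0.0803 0.1099]
s -0.0 111 z [0.0678 0.0973 0.1167]
s 0.02 49 z [0.0666 0.0788 0.0862]
s 0.04 53 z [0.0676 0.0813 0.0875]
```

```bash
python3 - <<'E'
from h import *
d=pickle.load(open("f1.pkl","rb"))
for n in d:
    W=cloud(d,n).reshape(-1,3)
    q=W[(W[:,2]>.085)&(W[:,2]<.105)&(W[:,1]<.2)&(W[:,1]>-.2)&(W[:,0]>.35)&(W[:,0]<.75)]
    for y in np.arange(-.2,.2,.03):
        p=q[(q[:,1]>=y)&(q[:,1]<y+.03)]
        if len(p)>5: print(n,round(y,2),len(p),p[:,0].min().round(3),p[:,0].max().round(3),p[:,2].max().round(3))
E
```

```text
wrist -0.14 152 0.562 0.577 0.096
wrist -0.11 1468 0.562 0.613 0.098
wrist -0.08 1262 0.562 0.615 0.097
wrist -0.05 910 0.563 0.592 0.097
wrist -0.02 1245 0.563 0.595 0.097
wrist 0.01 1143 0.563 0.598 0.097
wrist 0.04 6 0.563 0.564 0.089
scene -0.14 108 0.561 0.623 0.1
scene -0.11 137 0.558 0.628 0.1
scene -0.08 126 0.559 0.626 0.102
scene -0.05 101 0.56 0.626 0.102
scene -0.02 128 0.562 0.627 0.101
scene 0.01 121 0.559 0.626 0.101
scene 0.04 105 0.559 0.627 0.101
scene 0.07 127 0.424 0.626 0.105
scene 0.1 102 0.56 0.627 0.1
scene 0.13 108 0.561 0.625 0.1
scene 0.16 152 0.489 0.632 0.102
scene 0.19 71 0.491 0.627 0.1
side -0.14 75 0.563 0.622 0.097
side -0.11 162 0.563 0.623 0.098
side -0.08 189 0.564 0.624 0.098
side -0.05 188 0.565 0.624 0.098
side -0.02 196 0.565 0.625 0.098
side 0.01 215 0.564 0.625 0.1
side 0.04 244 0.564 0.625 0.097
side 0.07 248 0.424 0.625 0.105
side 0.1 277 0.563 0.626 0.098
side 0.13 302 0.565 0.626 0.098
side 0.16 454 0.494 0.626 0.097
side 0.19 213 0.493 0.624 0.097
```

Request:
jog_arm([
  [0,0,-1.5,0,1],
  [0,0,-3,0.05,1],
  [0.5,1,-4,0.15,1],
  [1,2.2,-5,0.27,1],
  [1.6,3.6,-5,0.39,1],
  [2.3,5,-5,0.51,1],
  [3,6.4,-5,0.63,1],
  [3.7,7.8,-5,0.75,1],
  [4.3,9,-5,0.87,1],
  [4.8,10,-5,0.98,1],
])

```text
time_s: 7.82
tool_pos: [0.4695, -0.132, 0.1197]
ee_rot: [0.0, 0.556, 0.831, -0.0]
ft_force: [0.7, -1.0, -2.7]
width: 0.161
gripper_force: 30.0
```

```bash
cat > st.py <<'E'
import sys,numpy as np
from cell import get_state
from scipy.spatial.transform import Rotation as R
s=get_state();q=s['ee_rot'];M=R.from_quat(q[[1,2,3,0]]).as_matrix()
print(s['time_s'],s['tool_pos'].round(4),s['joint_positions'].round(2));print('tx az',np.arctan2(M[1,0],M[0,0]).round(3),M[2].round(3))
if len(sys.argv)>3:
    g=np.array([float(a) for a in sys.argv[1:4]]);print('tool shift cm',(100*M.T@(g-s['tool_pos'])).round(2))
E
python3 st.py 0.4666 -0.1166 0.12
```

```text
7.825 [ 0.4695 -0.132   0.1197] [-0.39 -0.03  1.63 -0.    1.53 -0.78]
tx az 1.962 [-0.001  0.    -1.   ]
tool shift cm [ 1.53  0.32 -0.03]
```

Request:
jog_arm([
  [0.5,0.1,0,0.1,1],
  [1,0.2,0,0.18,1],
  [1.5,0.3,0,0.22,1],
  [1.5,0.3,1,0.22,1],
  [1.5,0.3,2.2,0.22,1],
  [1.5,0.3,3.2,0.22,1],
  [1.5,0.3,3.5,0.22,1],
  [1.5,0.3,3.5,0.22,1],
])

```text
time_s: 8.82
tool_pos: [0.4663, -0.1173, 0.0833]
ee_rot: [-0.0, 0.643, 0.766, -0.0]
ft_force: [0.0, -0.1, -1.6]
width: 0.164
gripper_force: 30.0
```

```bash
python3 grab.py f4 wrist; python3 st.py
```

```text
8.825 [ 0.4663 -0.1173  0.0833] [-0.     0.643  0.766 -0.   ] [-0.36 -0.02  1.7  -0.    1.46 -0.54] 0.1635612367236872 29.99913364648819
8.875 [ 0.4666 -0.1174  0.0837] [-0.36 -0.02  1.7   0.    1.46 -0.54]
tx az 1.746 [-0.  0. -1.]
```

View pics/f4_wrist.png

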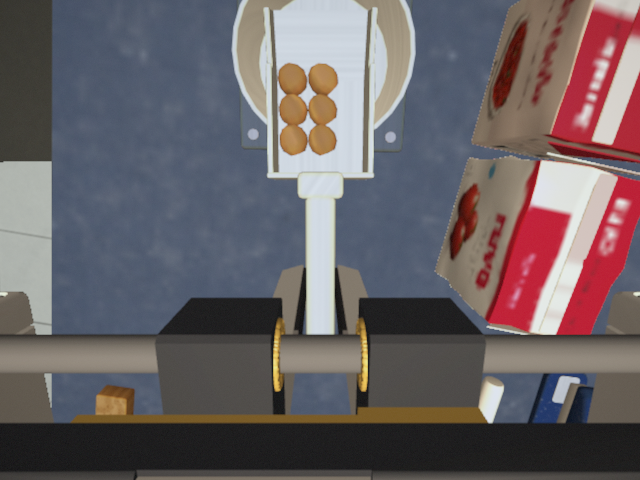

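Request:
jog_arm([
  [0,0,0,0,0.7],
])

```text
time_s: 9.0
tool_pos: [0.4669, -0.1174, 0.0842]
ee_rot: [0.0, 0.643, 0.766, 0.0]
ft_force: [0.0, 0.7, -2.6]
width: 0.161
gripper_force: 30.0
```

Request:
jog_arm([
  [0,0,0,0,0.7],
])

```text
time_s: 9.12
tool_pos: [0.4668, -0.1174, 0.0841]
ee_rot: [0.0, 0.643, 0.766, 0.0]
ft_force: [-0.1, -0.6, -2.0]
width: 0.164
gripper_force: 30.0
```

Request:
jog_arm([
  [0,0,0,0,0.685],
])

```text
time_s: 9.25
tool_pos: [0.4667, -0.1173, 0.084]
ee_rot: [0.0, 0.643, 0.766, 0.0]
ft_force: [0.7, 0.8, -2.6]
width: 0.164
gripper_force: 26.1
```

Request:
jog_arm([
  [0,0,0,0,0.675],
  [0,0,0,0,0.675],
])

```text
time_s: 9.5
tool_pos: [0.4666, -0.1171, 0.0839]
ee_rot: [0.0, 0.643, 0.766, 0.0]
ft_force: [-1.6, 0.5, -2.0]
width: 0.164
gripper_force: 15.6
```

Request:
jog_arm([
  [0,0,0,0,0.67],
  [0,0,0,0,0.67],
])

```text
time_s: 9.75
tool_pos: [0.4666, -0.1172, 0.0838]
ee_rot: [0.0, 0.643, 0.766, 0.0]
ft_force: [0.8, 0.1, -1.7]
width: 0.169
gripper_force: 10.6
```

```bash
python3 grab.py f5 side scene; python3 tilt.py f5 -1.4 | awk '$2<-0.02||/s/' | head -40
```

```text
9.75 [ 0.4666 -0.1172  0.0838] [0.    0.643 0.766 0.   ] [-0.36 -0.02  1.7   0.    1.46 -0.54] 0.16917709190133212 10.586856454610825
side
s -0.18 332 z [0.005  0.0097 0.0415]
s -0.16 83 z [0.0054 0.0112 0.0406]
s -0.14 187 z [0.0094 0.0121 0.0655]
s -0.12 265 z [0.0091 0.0133 0.0642]
s -0.1 231 z [0.0097 0.0413 0.0689]
s -0.08 138 z [0.0345 0.0545 0.0729]
s -0.06 250 z [0.0464 0.0688 0.0915]
s -0.04 39 z [0.0864 0.0925 0.0964]
s -0.02 119 z [0.0911 0.1081 0.1314]
s -0.0 78 z [0.095  0.1049 0.1312]
s 0.02 22 z [0.0983 0.1019 0.1052]
s 0.04 18 z [0.1008 0.1042 0.1072]
scene
s -0.18 146 z [0.0073 0.0299 0.0447]
s -0.16 73 z [0.0072 0.0154 0.042 ]
s -0.14 99 z [0.0107 0.0498 0.0671]
s -0.12 110 z [0.0106 0.0507 0.0663]
s -0.1 156 z [0.0079 0.0522 0.0708]
s -0.08 228 z [0.0048 0.0266 0.0733]
s -0.06 140 z [0.0051 0.0626 0.0928]
s -0.04 84 z [0.0048 0.0822 0.0975]
s -0.02 49 z [0.0042 0.0876 0.122 ]
s -0.0 154 z [0.0048 0.1125 0.1329]
s 0.02 59 z [0.0043 0.0973 0.1142]
s 0.04 60 z [0.0045 0.1011 0.1091]
s 0.06 19 z [0.0044 0.0933 0.1089]
```

Request:
jog_arm([
  [0.1,0,-0.4,0,0.668],
  [0.2,0,-0.8,0,0.668],
  [0.4,0,-1.3,0,0.668],
  [0.6,0,-1.8,0,0.668],
  [0.8,0,-2.3,0,0.668],
  [1.1,0,-2.9,0,0.668],
  [1.1,0,-2.9,0,0.668],
])

```text
time_s: 10.72
tool_pos: [0.465, -0.1065, 0.1135]
ee_rot: [0.001, 0.642, 0.766, 0.0]
ft_force: [-0.4, 0.6, -1.5]
width: 0.168
gripper_force: 8.0
```

```bash
python3 grab.py f6 side; python3 tilt.py f6 -1.4
```

```text
10.725 [ 0.465  -0.1065  0.1135] [0.001 0.642 0.766 0.   ] [-0.34 -0.05  1.67 -0.    1.52 -0.52] 0.16833828175916654 7.988191097974777
side
s -0.18 227 z [0.0051 0.0079 0.0426]
s -0.16 268 z [0.0053 0.0135 0.041 ]
s -0.14 72 z [0.007  0.0114 0.015 ]
s -0.12 222 z [0.0088 0.0119 0.0546]
s -0.1 266 z [0.0092 0.0367 0.063 ]
s -0.08 223 z [0.0152 0.0442 0.0724]
s -0.06 197 z [0.0482 0.0671 0.1029]
s -0.04 228 z [0.0575 0.0775 0.1121]
s -0.02 136 z [0.1109 0.1343 0.1597]
s -0.0 97 z [0.123  0.1334 0.1602]
s 0.02 33 z [0.1312 0.1384 0.1437]
s 0.04 17 z [0.1419 0.1455 0.1507]
```

Request:
jog_arm([
  [0.4,0,-0.6,0,0.668],
  [0.7,0,-1.1,0,0.668],
  [1.1,0,-1.7,0,0.668],
  [1.4,0,-2.2,0,0.668],
  [1.9,0,-2.7,0,0.668],
  [2.5,0,-3.1,0,0.668],
  [3.1,0,-3.5,0,0.668],
  [3.6,0,-3.8,0,0.668],
  [3.6,0,-3.8,0,0.668],
  [3.6,0,-3.8,0,0.668],
])

```text
time_s: 12.02
tool_pos: [0.4583, -0.0711, 0.1506]
ee_rot: [0.0, 0.643, 0.766, -0.0]
ft_force: [0.1, 0.5, -0.8]
width: 0.168
gripper_force: 7.4
```

```bash
python3 grab.py f7 side scene wrist; python3 tilt.py f7 -1.4;python3 - <<'E'
from h import *
d=pickle.load(open("f7.pkl","rb"))
a=d['side'][0][230:360,270:430];b=d['wrist'][0]
cv2.imwrite("pics/f7c.png",np.hstack([cv2.resize(a,(400,325),interpolation=2),cv2.resize(b,(400,325),interpolation=3)]))
E
```

```text
12.025 [ 0.4583 -0.0711  0.1506] [ 0.     0.643  0.766 -0.   ] [-0.28 -0.09  1.64 -0.    1.6  -0.45] 0.16759219609837644 7.42928221821785
side
s -0.18 190 z [0.0043 0.0074 0.1152]
s -0.16 524 z [0.0055 0.0613 0.1938]
s -0.14 274 z [0.0046 0.0083 0.042 ]
s -0.12 211 z [0.0053 0.0139 0.0407]
s -0.1 97 z [0.0091 0.0161 0.0295]
s -0.08 182 z [0.0089 0.0124 0.0517]
s -0.06 293 z [0.0091 0.0365 0.0728]
s -0.04 347 z [0.0217 0.0565 0.1245]
s -0.02 428 z [0.0632 0.0886 0.1961]
s -0.0 167 z [0.0853 0.1674 0.198 ]
s 0.02 59 z [0.1754 0.1871 0.199 ]
scene
s -0.18 33 z [0.0042 0.0085 0.0125]
s -0.16 280 z [0.0073 0.0984 0.1942]
s -0.14 103 z [0.0056 0.0313 0.1141]
s -0.12 168 z [0.0097 0.0263 0.0432]
s -0.1 49 z [0.0069 0.0224 0.0329]
s -0.08 24 z [0.0121 0.0402 0.0509]
s -0.06 111 z [0.0101 0.0299 0.0714]
s -0.04 250 z [0.0059 0.0305 0.0993]
s -0.02 279 z [0.0051 0.1007 0.1396]
s -0.0 224 z [0.0637 0.1724 0.1988]
s 0.02 75 z [0.0042 0.1751 0.1985]
s 0.04 57 z [0.0041 0.1892 0.1989]
s 0.06 8 z [0.0041 0.0047 0.0054]
```

View pics/f7c.png

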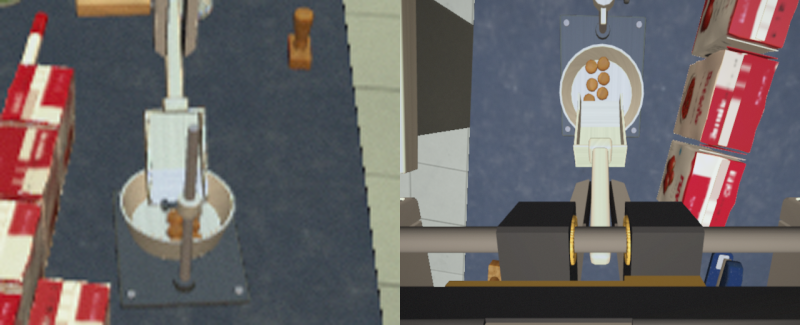

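Request:
jog_arm([
  [0,0,0,0,1],
  [0,0,0,0,1],
  [0,0,-1,0,1],
  [0,0,-2.5,0,1],
  [0,0,-4,0,1],
  [0,0,-5.5,0,1],
  [-2,0,-6,0,1],
  [-5,0,-6,0,1],
  [-8,0,-6,0,1],
  [-10,0,-6,0,1],
])

```text
time_s: 13.42
tool_pos: [0.4761, -0.1707, 0.2114]
ee_rot: [0.0, 0.643, 0.766, 0.0]
ft_force: [0.4, 0.3, -1.5]
width: 0.158
gripper_force: 30.0
```

```bash
python3 grab.py f8 side scene wrist; python3 st.py .406 -.222 .16; python3 tilt.py f8 -1.4; python3 - <<'E'
from h import *
d=pickle.load(open("f8.pkl","rb"))
for n in d:
    p=cv2.cvtColor(d[n][0],cv2.COLOR_BGR2HSV);W=cloud(d,n)
    m=(p[...,0]<20)&(p[...,1]>110)&(np.hypot(W[...,0]-.4447,W[...,1]-.0105)<.056)&(W[...,2]>.012)
    q=W[m];print(n,m.sum(),q.min(0).round(3) if len(q) else '',q.max(0).round(3) if len(q) else '')
u,v=map(int,px(d,'wrist',[.4447,.0105,.02]));print(u,v)
cv2.imwrite('pics/f8c.png',np.hstack([cv2.resize(d['wrist'][0],(400,300),interpolation=3),cv2.resize(d['scene'][0][215:305,200:320],(400,300),interpolation=2)]))
E
```

```text
13.425 [ 0.4761 -0.1707  0.2114] [0.    0.643 0.766 0.   ] [-0.46 -0.02  1.44  0.    1.71 -0.63] 0.15828550491033902 29.999822080135345
13.575 [ 0.4758 -0.1698  0.2108] [-0.46 -0.02  1.44  0.    1.71 -0.63]
tx az 1.744 [ 0.001 -0.    -1.   ]
tool shift cm [-3.94 -7.77  5.07]
side
s -0.18 132 z [0.0085 0.0116 0.0267]
s -0.16 135 z [0.0086 0.0122 0.0317]
s -0.14 299 z [0.0101 0.0271 0.0422]
s -0.12 7 z [0.0368 0.0401 0.0408]
s -0.08 35 z [0.0889 0.0942 0.1115]
s -0.06 212 z [0.0888 0.0976 0.1306]
s -0.04 286 z [0.1003 0.1134 0.1849]
s -0.02 442 z [0.1189 0.1423 0.2544]
s -0.0 204 z [0.1426 0.2211 0.2552]
s 0.02 56 z [0.2329 0.2472 0.2603]
scene
s -0.18 80 z [0.0102 0.0177 0.0316]
s -0.16 61 z [0.0084 0.0149 0.0326]
s -0.14 168 z [0.0059 0.0168 0.0438]
s -0.12 63 z [0.0042 0.0087 0.0449]
s -0.1 8 z [0.0044 0.0049 0.0061]
s -0.08 12 z [0.0041 0.0062 0.1075]
s -0.06 61 z [0.0045 0.1007 0.1229]
s -0.04 86 z [0.006  0.1227 0.1629]
s -0.02 192 z [0.0045 0.1617 0.1977]
s -0.0 285 z [0.0053 0.1942 0.2573]
s 0.02 123 z [0.0051 0.2361 0.2573]
s 0.04 57 z [0.005  0.2518 0.2595]
s 0.06 11 z [0.0041 0.0047 0.0056]
side 73 [0.423 0.009 0.018] [0.453 0.047 0.031]
scene 98 [ 0.417 -0.012  0.016] [0.448 0.05  0.035]
wrist 972 [ 0.419 -0.01   0.012] [0.453 0.04  0.031]
322 34
```

View pics/f8c.png

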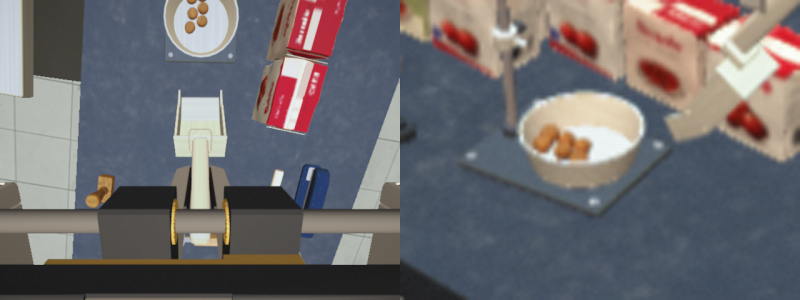

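Request:
jog_arm([
  [-1,-1,0,-0.17,1],
  [-2,-2,0,-0.34,1],
  [-3,-3,0,-0.51,1],
  [-4,-4,0,-0.68,1],
  [-4.7,-5,0,-0.85,1],
  [-4.7,-5.7,0,-1.02,1],
  [-4.7,-5.7,1.5,-1.2,1],
  [-4.7,-5.7,4,-1.2,1],
  [-4.7,-5.7,6,-1.2,1],
  [-4.7,-5.7,6,-1.2,1],
])

```text
time_s: 14.82
tool_pos: [0.4269, -0.2238, 0.1491]
ee_rot: [-0.002, 0.097, 0.995, 0.001]
ft_force: [-0.5, 0.6, -0.9]
width: 0.161
gripper_force: 30.0
```

```bash
python3 grab.py f9 side scene; python3 st.py; python3 tilt.py f9 -0.198
```

```text
14.825 [ 0.4269 -0.2238  0.1491] [-0.002  0.097  0.995  0.001] [-0.6  -0.05  1.6   0.    1.6  -1.98] 0.16078189334776058 29.99965488910675
14.925 [ 0.4282 -0.2251  0.1515] [-0.6  -0.05  1.59  0.    1.6  -1.98]
tx az 2.947 [-0.001  0.    -1.   ]
side
s -0.08 53 z [0.0269 0.0395 0.0492]
s -0.06 167 z [0.0306 0.0459 0.0715]
s -0.04 222 z [0.043  0.0706 0.1219]
s -0.02 251 z [0.0649 0.1094 0.1951]
s -0.0 166 z [0.0892 0.161  0.1999]
s 0.02 94 z [0.1532 0.1788 0.1982]
s 0.04 30 z [0.1751 0.1892 0.1993]
scene
s -0.18 7 z [0.0041 0.0049 0.0057]
s -0.16 10 z [0.0041 0.0049 0.0069]
s -0.14 13 z [0.0041 0.0043 0.0059]
s -0.12 9 z [0.0041 0.0046 0.006 ]
s -0.1 11 z [0.0042 0.0044 0.0055]
s -0.08 60 z [0.0041 0.038  0.0534]
s -0.06 210 z [0.0129 0.0419 0.0728]
s -0.04 306 z [0.0423 0.0634 0.1247]
s -0.02 393 z [0.0627 0.0968 0.1899]
s -0.0 206 z [0.0059 0.1743 0.2001]
s 0.02 54 z [0.0045 0.1782 0.1991]
s 0.04 29 z [0.0041 0.1843 0.1983]
s 0.06 9 z [0.0042 0.0047 0.0073]
```

Request:
jog_arm([
  [0,0,1.5,0,1],
  [0,0,2.5,0,0.668],
  [0,0,2.6,0,0.668],
  [-0.9,0,3.2,0,0.668],
  [-1.7,0,3.9,0,0.668],
  [-2.7,0,4.8,0,0.668],
  [-3.6,0,5.75,0,0.668],
  [-4.4,0,6.8,0,0.668],
  [-5.1,0,7.9,0,0.668],
  [-5.1,0,7.9,0,0.668],
])

```text
time_s: 16.18
tool_pos: [0.477, -0.2351, 0.0699]
ee_rot: [-0.002, 0.098, 0.995, 0.001]
ft_force: [-0.8, 0.4, 0.0]
width: 0.169
gripper_force: 7.2
```

```bash
python3 grab.py g0 side; python3 st.py; python3 tilt.py g0 -0.198
```

```text
16.175 [ 0.477  -0.2351  0.0699] [-0.002  0.098  0.995  0.001] [-0.56  0.11  1.6  -0.    1.44 -1.94] 0.16852769334891218 7.15630441904068
16.225 [ 0.4766 -0.2351  0.0704] [-0.56  0.11  1.6  -0.    1.44 -1.94]
tx az 2.946 [ 0.004  0.001 -1.   ]
side
s -0.12 70 z [0.0041 0.0124 0.0222]
s -0.1 94 z [0.0044 0.0155 0.0299]
s -0.08 150 z [0.0047 0.0182 0.0368]
s -0.06 164 z [0.0099 0.0269 0.0613]
s -0.04 135 z [0.0183 0.0505 0.0696]
s -0.02 64 z [0.0564 0.0715 0.1013]
s -0.0 126 z [0.0657 0.0967 0.118 ]
s 0.02 53 z [0.0715 0.0865 0.0946]
s 0.04 58 z [0.0805 0.0946 0.1019]
s 0.06 4 z [0.0844 0.0896 0.097 ]
```

Request:
jog_arm([
  [-0.8,0,1.2,0,0.668],
  [-1.5,0,2.3,0,0.668],
  [-2,0,3.3,0,0.668],
  [-2.3,0,4.1,0,0.668],
  [-2.3,0,4.1,0,0.668],
  [-2.3,0,4.1,0,0.3],
  [-2.3,0,4.1,0,0],
  [-2.3,0,4.1,0,-0.2],
  [-2.3,0,4.1,0,-0.2],
  [-2.3,0,4.1,0,-0.2],
])

```text
time_s: 17.48
tool_pos: [0.5003, -0.2401, 0.0308]
ee_rot: [0.0, 0.098, 0.995, -0.0]
ft_force: [-0.1, 0.2, -0.2]
width: 0.598
gripper_force: 0.0
```

Request:
jog_arm([
  [0,0,-1,0,-0.2],
  [0,0,-3,0,-0.2],
  [0,0,-6,0,-0.2],
  [0,0,-10,0,-0.2],
  [0,0,-15,0,-0.2],
  [0,0,-15,0,-0.2],
])

```text
time_s: 18.23
tool_pos: [0.5029, -0.2416, 0.1874]
ee_rot: [0.005, 0.098, 0.995, -0.003]
ft_force: [0.1, -0.3, -0.1]
width: 0.601
gripper_force: 0.0
```

```bash
python3 grab.py g1 side scene wrist; python3 st.py; python3 tilt.py g1 -0.198; python3 - <<'E'
from h import *
d=pickle.load(open("g1.pkl","rb"))
print(px(d,'wrist',[.4975,-.24,.04]))
cv2.imwrite('pics/g1c.png',np.hstack([cv2.resize(d['wrist'][0],(400,300),interpolation=3),cv2.resize(d['side'][0][205:325,270:430],(400,300),interpolation=2)]))
# loupe from wrist
W=cloud(d,'wrist').reshape(-1,3)
for nm,b,lo,hi in(('loupe handle',(.495,.6,-.41,-.34),.018,.026),('scoop handle',(.44,.6,-.29,-.2),.04,.05)):
    q=W[(W[:,0]>b[0])&(W[:,0]<b[1])&(W[:,1]>b[2])&(W[:,1]<b[3])&(W[:,2]>lo)&(W[:,2]<hi)]
    if len(q)<20: print(nm,len(q));continue
    (c,s,a)=cv2.minAreaRect((q[:,:2]*1000).astype(np.float32));print(nm,len(q),c,s,a,np.median(q[:,2]))
L=W[(np.hypot(W[:,0]-.45,W[:,1]+.389)<.034)&(W[:,2]>.007)&(W[:,2]<.014)]
print('lens',len(L),cv2.minEnclosingCircle((L[:,:2]*1000).astype(np.float32)))
E
```

```text
18.225 [ 0.5029 -0.2416  0.1874] [ 0.005  0.098  0.995 -0.003] [-0.55  0.1   1.37  0.    1.66 -1.92] 0.6011858100280363 0.0
18.375 [ 0.5    -0.2398  0.1801] [-0.55  0.1   1.38  0.    1.66 -1.92]
tx az 2.946 [ 0.001  0.    -1.   ]
side
s -0.14 106 z [0.0091 0.0155 0.0321]
s -0.12 107 z [0.0044 0.0147 0.0284]
s -0.1 106 z [0.0051 0.0182 0.0308]
s -0.08 102 z [0.0045 0.0173 0.0294]
s -0.06 128 z [0.0045 0.0226 0.0437]
s -0.04 57 z [0.0246 0.0403 0.0461]
s -0.02 55 z [0.0266 0.0409 0.0452]
s -0.0 152 z [0.028  0.2046 0.2286]
s 0.02 50 z [0.0287 0.039  0.1296]
s 0.04 52 z [0.0262 0.0384 0.0459]
s 0.06 6 z [0.0316 0.0382 0.0426]
scene
s -0.18 10 z [0.0042 0.0047 0.006 ]
s -0.16 11 z [0.0042 0.0046 0.0063]
s -0.14 129 z [0.0044 0.0166 0.033 ]
s -0.12 114 z [0.0048 0.0149 0.0314]
s -0.1 123 z [0.0042 0.0137 0.0318]
s -0.08 113 z [0.0045 0.0161 0.0315]
s -0.06 209 z [0.0046 0.0232 0.0455]
s -0.04 54 z [0.0058 0.0437 0.0481]
s -0.02 61 z [0.0079 0.0432 0.219 ]
s -0.0 176 z [0.0051 0.2081 0.2283]
s 0.02 56 z [0.0044 0.0405 0.2158]
s 0.04 57 z [0.0041 0.0387 0.0484]
s 0.06 9 z [0.0044 0.038  0.0453]
(np.float64(319.78750845711284), np.float64(224.9156626931848))
loupe handle 1080 (536.2581176757812, -376.1737060546875) (77.90223693847656, 18.356712341308594) 9.33363151550293 0.02171736470977173
scoop handle 1995 (497.293701171875, -238.71385192871094) (23.377792358398438, 109.54271697998047) 79.54122161865234 0.04480513601791991
lens 2075 ((452.6959228515625, -390.0389099121094), 31.589984893798828)
```

View pics/g1c.png

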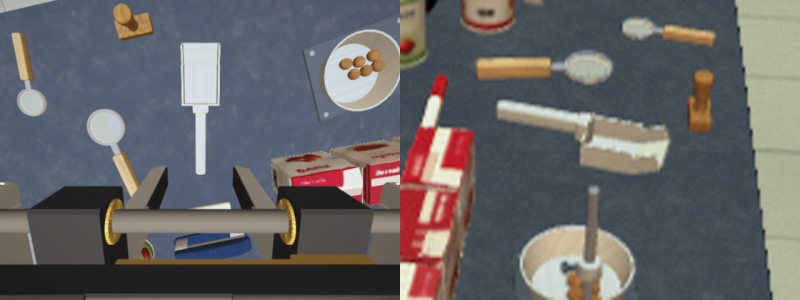

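```bash
python3 - <<'E'
from h import *
d=pickle.load(open("g1.pkl","rb"));d0=pickle.load(open("f0.pkl","rb"))
for D,n in((d,'side'),(d,'scene'),(d,'wrist'),(d0,'scene')):
    W=cloud(D,n).reshape(-1,3)
    q=W[(W[:,0]>.5)&(W[:,0]<.78)&(W[:,1]<-.36)&(W[:,1]>-.65)&(W[:,2]>.07)&(W[:,2]<.16)]
    if len(q)<5: continue
    print(n,len(q))
    H,xe,ye=np.histogram2d(q[:,0],q[:,1],bins=[np.arange(.5,.79,.02),np.arange(-.64,-.35,.02)])
    M=np.zeros_like(H)
    print('y',ye[:-1].round(2));
    for i,r in enumerate(H.astype(int)): print(xe[i].round(2),r)
    print(q[:,2].max())
E
python3 st.py .5403 -.3754 .1801
```

```text
side 1860
y [-0.64 -0.62 -0.6  -0.58 -0.56 -0.54 -0.52 -0.5  -0.48 -0.46 -0.44 -0.42
 -0.4  -0.38]
0.5 [0 0 0 0 0 0 0 0 0 0 0 0 0 0]
0.52 [0 0 0 0 0 0 0 0 0 0 0 0 0 0]
0.54 [0 0 0 0 0 0 9 1 0 0 0 0 0 0]
0.56 [ 0  0  0  0  0 12 18 49 29  0  0  0  0  0]
0.58 [ 0  0  0  0  5 16 19 18 66  0  0  0  0  0]
0.6 [11  6 13 21  6 21 15 18 55  0  0  0  0  0]
0.62 [ 7 16 22 22  0  7  9 32  1  0  0  0  0  0]
0.64 [ 6  0  0  0 22 74 24  0  0  0  0  0  0  0]
0.66 [  4   0   0   0   0   0 115  53   0   0  10  31  61  21]
0.68 [  0   0   0   0   0   0   5 131   0   5  21  16  21  80]
0.7 [  0   0   0   0   0   0   0 124   0   2  19  22  20  74]
0.72 [  0   0   0   0   0   0   0 113   0   0  10  19  33  10]
0.74 [ 0  0  0  0  0  0 74 34  0  0  0  0  0  0]
0.76 [ 0  0  0  0  0 18  7  0  0  0  0  0  0  0]
0.159997709142768
scene 3363
y [-0.64 -0.62 -0.6  -0.58 -0.56 -0.54 -0.52 -0.5  -0.48 -0.46 -0.44 -0.42
 -0.4  -0.38]
0.5 [0 0 0 0 0 0 0 0 0 0 0 0 0 0]
0.52 [0 0 0 0 0 0 0 0 0 0 0 0 0 0]
0.54 [ 0  0  0  0  0  5 42  5  0  0  0  0  0  0]
0.56 [ 24 121  94  26  11 132  89  74   9   0   0   0   0   0]
0.58 
[... 1436 characters left out ...]
 9   0   0   0   0   0]
0.58 [97 41 42 38 47 40 34 32 15  0  0  0  0  0]
0.6 [51 40 28 41 11 36 35 37 15  0  0  0  0  0]
0.62 [13 42 48 25  0 11 30 24  0  0  0  0  0  0]
0.64 [  0   3  25 167 178 164  32   0   0   0   0   4   1   0]
0.66 [ 37  18 188  11   0   3  82  10   0   9 105 102  68   5]
0.68 [  3 125  14   0   0   0   0   8   0  57  45  29  24  15]
0.7 [ 0 71  0  0  0  0  0  0  0 21 23 27 27 13]
0.72 [ 0  8  0  0  0  0  0  0  0  1 15 29 17  0]
0.74 [0 0 0 0 0 0 0 0 0 0 0 0 0 0]
0.76 [0 0 0 0 0 0 0 0 0 0 0 0 0 0]
0.15999522517037112
18.375 [ 0.5    -0.2398  0.1801] [-0.55  0.1   1.38  0.    1.66 -1.92]
tx az 2.946 [ 0.001  0.    -1.   ]
tool shift cm [-6.590e+00 -1.251e+01 -1.000e-02]
```

Request:
jog_arm([
  [-1.5,-3.5,0,-0.1,-0.2],
  [-3,-7,0,-0.2,-0.2],
  [-4.5,-10.5,0,-0.3,-0.2],
  [-5.2,-13.1,0,-0.36,-0.2],
  [-5.2,-13.1,3,-0.36,-0.2],
  [-5.2,-13.1,7,-0.36,-0.2],
  [-5.2,-13.1,10,-0.36,-0.2],
  [-5.2,-13.1,12,-0.36,-0.2],
  [-5.2,-13.1,12,-0.36,-0.2],
])

```text
time_s: 19.5
tool_pos: [0.5244, -0.3773, 0.0575]
ee_rot: [-0.002, -0.082, 0.997, 0.002]
ft_force: [-0.5, -0.4, 0.7]
width: 0.598
gripper_force: 0.0
```

```bash
python3 st.py .5255 -.3779 .0165; python3 grab.py g2 side wrist; python3 - <<'E'
from h import *
d=pickle.load(open("g2.pkl","rb"))
cv2.imwrite('pics/g2c.png',np.hstack([cv2.resize(d['wrist'][0],(400,300),interpolation=3),cv2.resize(d['side'][0][165:265,240:400],(400,300),interpolation=2)]))
W=cloud(d,'wrist').reshape(-1,3)
L=W[(np.hypot(W[:,0]-.452,W[:,1]+.389)<.036)&(W[:,2]>.006)&(W[:,2]<.014)]
print('lens',len(L),cv2.minEnclosingCircle((L[:,:2]*1000).astype(np.float32)))
E
```

```text
19.5 [ 0.5244 -0.3773  0.0575] [-0.71  0.36  1.31  0.    1.47 -2.45]
tx az -2.977 [ 0.004  0.005 -1.   ]
tool shift cm [-0.12 -0.09  4.09]
19.5 [ 0.5244 -0.3773  0.0575] [-0.002 -0.082  0.997  0.002] [-0.71  0.36  1.31  0.    1.47 -2.45] 0.5979812293011079 0.0
lens 5048 ((454.3292236328125, -389.40899658203125), 33.783512115478516)
```

View pics/g2c.png

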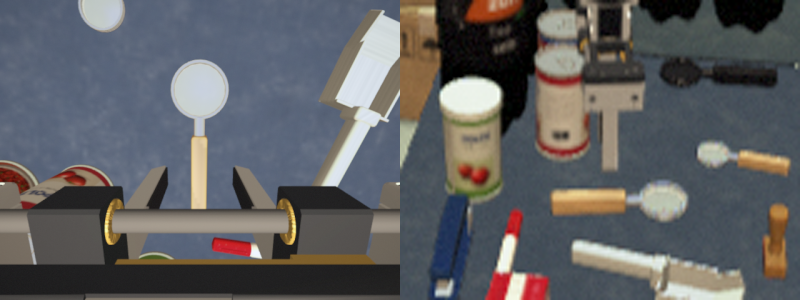

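Request:
jog_arm([
  [0,0,1.5,0,-0.2],
  [0,0,3,0,-0.2],
  [0,0,4,0,-0.2],
  [0,0,4.1,0,-0.2],
  [0,0,4.1,0,-0.2],
  [0,0,4.1,0,-0.2],
])

```text
time_s: 20.35
tool_pos: [0.5263, -0.379, 0.0204]
ee_rot: [0.001, -0.082, 0.997, -0.0]
ft_force: [0.6, -0.9, -0.3]
width: 0.603
gripper_force: 0.0
```

Request:
jog_arm([
  [0,0,0.4,0,-0.2],
  [0,0,0.4,0,1],
  [0,0,0.4,0,1],
  [0,0,0.4,0,1],
  [0,0,0.4,0,1],
  [0,0,0.4,0,1],
  [0,0,0.4,0,1],
  [0,0,0.4,0,1],
  [0,0,0.4,0,1],
  [0,0,0.4,0,1],
])

```text
time_s: 21.6
tool_pos: [0.5259, -0.3787, 0.0157]
ee_rot: [0.0, -0.082, 0.997, 0.0]
ft_force: [0.2, 0.1, -0.7]
width: 0.005
gripper_force: 0.0
```

Request:
jog_arm([
  [0,0,-1,0,1],
  [0,0,-3,0,1],
  [0,0,-6,0,1],
  [0,0,-10,0,1],
  [0,0,-14,0,1],
  [0,0,-17,0,1],
  [0,0,-17,0,1],
  [0,0,-17,0,1],
])

```text
time_s: 22.6
tool_pos: [0.5256, -0.3784, 0.1851]
ee_rot: [-0.0, -0.082, 0.997, 0.0]
ft_force: [0.3, 0.8, -0.4]
width: 0.004
gripper_force: 0.0
```

```bash
python3 grab.py g3 side scene; python3 st.py .4562 -.0555 .185; python3 tilt.py g3 0.163|awk '/side|scene/||$5~/./'; python3 - <<'E'
from h import *
d=pickle.load(open("f1.pkl","rb"));d2=pickle.load(open("g1.pkl","rb"));d3=pickle.load(open("f0.pkl","rb"));d4=pickle.load(open("g2.pkl","rb"))
# pointer: between tip and post
c=np.array([.4447,.0108]);p=np.array([.4325,.0885]);h=(p-c)/np.linalg.norm(p-c)
for D in(d,d2,d3,d4):
  for n in D:
    W=cloud(D,n).reshape(-1,3);r=W[:,:2]-c;s=r@h;w=r@[-h[1],h[0]]
    q=W[(s>.052)&(s<.066)&(abs(w)<.012)&(W[:,2]>.09)&(W[:,2]<.18)]
    k=W[(s>.064)&(s<.095)&(abs(w)<.015)&(abs(w)>.0075)&(W[:,2]>.09)&(W[:,2]<.18)]
    print(n,len(q),np.percentile(q[:,2],[5,50,95]).round(4) if len(q) else '',len(k),np.percentile(k[:,2],[3,50,97]).round(4) if len(k) else '')
E
```

```text
22.6 [ 0.5256 -0.3784  0.1851] [-0.    -0.082  0.997  0.   ] [-0.71  0.31  1.13  0.    1.71 -2.45] 0.0037574812739537846 0.0
22.7 [ 0.5251 -0.378   0.1835] [-0.71  0.31  1.13  0.    1.71 -2.45]
tx az -2.977 [ 0.002  0.003 -1.   ]
tool shift cm [ 1.53 32.95 -0.05]
side
s -0.1 37 z [0.007  0.0109 0.0145]
s -0.08 77 z [0.0053 0.012  0.0167]
s -0.06 70 z [0.0059 0.0112 0.0154]
s -0.04 25 z [0.0073 0.0119 0.0172]
s -0.02 37 z [0.0052 0.0155 0.0231]
s -0.0 118 z [0.0067 0.2068 0.2313]
s 0.02 42 z [0.0047 0.0155 0.0239]
s 0.04 44 z [0.0053 0.0174 0.0219]
s 0.06 47 z [0.0045 0.0161 0.0241]
scene
s -0.18 17 z [0.0042 0.0049 0.0057]
s -0.16 25 z [0.004  0.0043 0.0061]
s -0.14 18 z [0.004  0.0046 0.0062]
s -0.12 11 z [0.0041 0.0044 0.0056]
s -0.1 92 z [0.0048 0.0134 0.0191]
s -0.08 121 z [0.0091 0.014  0.0182]
s -0.06 103 z [0.0058 0.0131 0.0184]
s -0.04 54 z [0.0043 0.0139 0.02  ]
s -0.02 87 z [0.0043 0.0205 0.2273]
s -0.0 147 z [0.0056 0.21   0.2322]
s 0.02 53 z [0.0044 0.0206 0.0261]
s 0.04 47 z [0.0043 0.0208 0.026 ]
s 0.06 40 z [0.0043 0.021  0.0258]
wrist 0  0 
scene 9 [0.1086 0.112  0.1157] 18 [0.1047 0.1139 0.1454]
side 2 [0.1063 0.108  0.1097] 27 [0.104  0.1133 0.1183]
side 2 [0.1114 0.112  0.1126] 28 [0.1043 0.1132 0.1191]
scene 5 [0.1099 0.1118 0.1123] 23 [0.1016 0.1152 0.1412]
wrist 0  0 
scene 9 [0.1081 0.1125 0.1165] 14 [0.1058 0.1172 0.1706]
side 2 [0.1085 0.1086 0.1086] 28 [0.1061 0.1131 0.1183]
side 2 [0.1082 0.1088 0.1093] 30 [0.1041 0.1136 0.1185]
wrist 0  0
```

```bash
python3 grab.py g4 wrist scene side; python3 - <<'E'
from h import *
for f in('f0','g1','g2','g4'):
  d=pickle.load(open(f+".pkl","rb"))
  for n in d:
    W=cloud(d,n).reshape(-1,3)
    for nm,b,lo,hi in(('handle',(.49,.62,-.43,-.32),.014,.028),):
        q=W[(W[:,0]>b[0])&(W[:,0]<b[1])&(W[:,1]>b[2])&(W[:,1]<b[3])&(W[:,2]>lo)&(W[:,2]<hi)]
        if len(q)<20: print(f,n,nm,len(q));continue
        (c,s,a)=cv2.minAreaRect((q[:,:2]*1000).astype(np.float32));print(f,n,nm,len(q),np.round(c),np.round(s),round(a,1),np.percentile(q[:,2],[5,50,95]).round(4))
        for x in np.arange(.49,.6,.02):
            e=q[(q[:,0]>=x)&(q[:,0]<x+.02)]
            if len(e)>5: print('   x',round(x+.01,2),len(e),'y',np.percentile(e[:,1],[3,50,97]).round(4),'z',np.median(e[:,2]).round(4))
    L=W[(np.hypot(W[:,0]-.453,W[:,1]+.389)<.045)&(W[:,2]>.007)&(W[:,2]<.016)&(W[:,0]<.485)]
    if len(L)>20: print(f,n,'lens',cv2.minEnclosingCircle((L[:,:2]*1000).astype(np.float32)))
E
```

```text
22.7 [ 0.5251 -0.378   0.1835] [-0.001 -0.082  0.997  0.001] [-0.71  0.31  1.13  0.    1.71 -2.45] 0.005635540161619171 0.0
f0 scene handle 171 [ 541. -377.] [100.  21.] 9.3 [0.0161 0.022  0.0263]
   x 0.5 36 y [-0.3907 -0.3843 -0.3751] z 0.0201
   x 0.52 30 y [-0.3902 -0.383  -0.3719] z 0.0219
   x 0.54 38 y [-0.3856 -0.3788 -0.3695] z 0.0227
   x 0.56 32 y [-0.383  -0.3762 -0.3666] z 0.0236
   x 0.58 32 y [-0.3801 -0.3713 -0.3618] z 0.022
f0 scene lens ((454.5603942871094, -395.9150695800781), 36.71150207519531)
f0 side handle 107 [ 544. -371.] [98. 21.] 9.1 [0.0148 0.0193 0.0237]
   x 0.5 15 y [-0.3858 -0.3743 -0.3696] z 0.0184
   x 0.52 8 y [-0.3858 -0.3721 -0.3685] z 0.0197
   x 0.54 23 y [-0.3816 -0.3695 -0.36  ] z 0.0183
   x 0.56 26 y [-0.3767 -0.3663 -0.3585] z 0.0201
   x 0.58 31 y [-0.3736 -0.3634 -0.357 ] z 0.0198
f0 side lens ((451.3131103515625, -387.4811706542969), 32.966331481933594)
g1 side handle 135 [ 543. -371.] [101.  22.] 3.7 [0.0148 0.0197 0.0235]
   x 0.5 16 y [-0.3826 -0.374  -0.3713] z 0.0187
   x 0.52 26 y [-0.3806 -0.3716 -0.3655] z 0.0199
   x 0.54 30 y [
[... 2242 characters left out ...]
97 -0.3839 -0.3771] z 0.0202
   x 0.52 39 y [-0.3891 -0.3803 -0.3718] z 0.0216
   x 0.54 38 y [-0.3864 -0.3794 -0.3682] z 0.0225
   x 0.56 32 y [-0.384  -0.3753 -0.3656] z 0.0221
   x 0.58 35 y [-0.381  -0.3734 -0.3611] z 0.0224
g4 scene lens ((451.26959228515625, -388.1007080078125), 33.65745162963867)
g4 side handle 132 [ 542. -371.] [102.  23.] 8.0 [0.0147 0.0194 0.0233]
   x 0.5 14 y [-0.3855 -0.3759 -0.3683] z 0.0182
   x 0.52 28 y [-0.3818 -0.3712 -0.3649] z 0.0193
   x 0.54 29 y [-0.3796 -0.3697 -0.3626] z 0.0194
   x 0.56 28 y [-0.3757 -0.3671 -0.3582] z 0.0194
   x 0.58 29 y [-0.3724 -0.3632 -0.3556] z 0.0208
g4 side lens ((451.9258728027344, -387.4440612792969), 32.375274658203125)
```

Request:
jog_arm([
  [0,0,0,0,-0.2],
  [0,0,0,0,-0.2],
  [0,0,0,0,-0.2],
  [0,0,0,0,-0.2],
  [-1,0,2,0,-0.2],
  [-1,0,6,0,-0.2],
  [-1,0,10,0,-0.2],
  [-1,0,14,0,-0.2],
  [-1,0,16.5,0,-0.2],
  [-1,0,16.8,0,-0.2],
])

```text
time_s: 24.1
tool_pos: [0.534, -0.3749, 0.0131]
ee_rot: [-0.003, -0.082, 0.997, 0.003]
ft_force: [-0.5, 0.2, -0.3]
width: 0.599
gripper_force: 0.0
```

Request:
jog_arm([
  [0,0,0,0,0.3],
  [0,0,0,0,0.5],
])

```text
time_s: 24.35
tool_pos: [0.5369, -0.3778, 0.0195]
ee_rot: [0.001, -0.082, 0.997, -0.001]
ft_force: [0.3, 0.3, 0.3]
width: 0.422
gripper_force: 0.0
```

```bash
python3 grab.py g5 wrist scene side; python3 - <<'E'
from h import *
import json
d=pickle.load(open("g5.pkl","rb"));from cell import get_state
t=get_state()['tool_pos'];a=.163;hx=np.array([np.cos(a),np.sin(a)]);hy=np.array([-hx[1],hx[0]])
for n in('scene','side'):
    W=cloud(d,n).reshape(-1,3);r=W[:,:2]-t[:2];s=r@hx;w=r@hy
    m=(abs(s)<.015)&(abs(w)<.07)&(W[:,2]<.12)
    print(n)
    for z0 in(0,.006,.012,.018,.024,.03,.04,.06):
        q=m&(W[:,2]>z0)&(W[:,2]<z0+(.006 if z0<.03 else .02))
        if q.sum()>2: print('z',z0,'w hist',dict(zip(*[x.tolist() for x in np.unique((w[q]*200).round()*5,return_counts=True)])))
W=cloud(d,'wrist').reshape(-1,3);r=W[:,:2]-t[:2];s=r@hx;w=r@hy
for s0 in np.arange(-.12,.03,.015):
    q=(abs(s-s0)<.0075)&(abs(w)<.03)&(W[:,2]>.014)&(W[:,2]<.03)
    if q.sum()>3: print('wrist handle s',s0.round(3),q.sum(),'w',np.percentile(w[q],[3,50,97]).round(4),'z',np.median(W[q,2]).round(4))
E
```

```text
24.35 [ 0.5369 -0.3778  0.0195] [ 0.001 -0.082  0.997 -0.001] [-0.7   0.41  1.33  0.    1.4  -2.43] 0.42237085135402064 0.0
scene
z 0 w hist {-70.0: 5, -65.0: 7, -60.0: 11, -55.0: 10, -50.0: 13, -45.0: 11, -40.0: 7, -35.0: 10, -30.0: 12, -25.0: 10, -20.0: 5, -15.0: 9, -10.0: 11, -5.0: 4, 20.0: 8, 25.0: 10, 30.0: 9, 35.0: 8, 40.0: 7, 45.0: 9, 50.0: 9, 55.0: 5, 60.0: 9, 65.0: 11, 70.0: 4}
z 0.006 w hist {-60.0: 1, -10.0: 3, -5.0: 3, 20.0: 1, 50.0: 1}
z 0.012 w hist {-10.0: 1, -5.0: 3}
z 0.018 w hist {-10.0: 8, -5.0: 9, 0.0: 8, 5.0: 10, 10.0: 4}
z 0.024 w hist {-5.0: 6, 0.0: 3, 5.0: 2}
z 0.03 w hist {-30.0: 5, -25.0: 7, -20.0: 5, -15.0: 2, 15.0: 1, 20.0: 18, 25.0: 7, 30.0: 3}
z 0.04 w hist {-30.0: 16, -25.0: 15, -20.0: 6, -15.0: 3, 15.0: 1, 20.0: 18, 25.0: 8, 30.0: 4}
z 0.06 w hist {-30.0: 15, -25.0: 12, -20.0: 8, -15.0: 3, 20.0: 25, 25.0: 10, 30.0: 10}
side
z 0 w hist {5.0: 2, 10.0: 11, 15.0: 7, 20.0: 4, 25.0: 1, 30.0: 1, 35.0: 4, 45.0: 1, 55.0: 4, 60.0: 2, 65.0: 2}
z 0.006 w hist {5.0: 1, 10.0: 7, 15.0: 7}
z 0.012 w hist {-5.0: 1, 5.0: 3, 10.0: 9, 15.0: 5}
z 0.018 w hist {-0.0: 1, 5.0
[... 152 characters left out ...]
.0: 28, 35.0: 4}
z 0.06 w hist {-20.0: 2, -15.0: 1, 25.0: 6, 30.0: 27, 35.0: 5}
wrist handle s -0.12 292 w [-0.01    0.0015  0.0132] z 0.0153
wrist handle s -0.105 668 w [-0.0242  0.0007  0.0271] z 0.0151
wrist handle s -0.09 732 w [-0.0278  0.0005  0.0295] z 0.0147
wrist handle s -0.075 567 w [-0.0269  0.      0.029 ] z 0.015
wrist handle s -0.06 697 w [-0.0185  0.0012  0.0217] z 0.0154
wrist handle s -0.045 534 w [-0.0039  0.0012  0.0062] z 0.0165
wrist handle s -0.03 867 w [-0.0071  0.0012  0.0091] z 0.0217
wrist handle s -0.015 812 w [-0.0077  0.0007  0.0092] z 0.0219
wrist handle s 0.0 765 w [-0.0078  0.0008  0.0093] z 0.0219
wrist handle s 0.015 724 w [-0.0079  0.0008  0.009 ] z 0.0219
```

```bash
python3 - <<'E'
from h import *
tc={'g5':(.5369,-.3778,.0195),'g2':(.5244,-.3773,.0575),'g4':(.5251,-.378,.1835),'f1':(.4899,-.2298,.1934),'f0':(.5494,0,.1925),'f2':(.4981,-.2403,.0725)}
az={'f0':-1.571,'f1':-.2,'f2':-.198}
for f in tc:
  d=pickle.load(open(f+".pkl","rb"));t=np.array(tc[f]);a=az.get(f,.163);hx=np.array([np.cos(a),np.sin(a)]);hy=np.array([-hx[1],hx[0]])
  for n in d:
    if n=='wrist':continue
    W=cloud(d,n).reshape(-1,3);r=W[:,:2]-t[:2];s=r@hx;w=r@hy
    q=W[(abs(s)<.012)&(abs(w)<.065)&(W[:,2]>max(.024,t[2]-.04))&(W[:,2]<t[2]+.06)]
    print(f,n,len(q),'lowest rel TCP',np.sort(q[:,2]-t[2])[[0,2,5,10]].round(4) if len(q)>10 else '')
E
```

```text
g5 scene 162 lowest rel TCP [0.0046 0.005  0.0058 0.0147]
g5 side 89 lowest rel TCP [0.0102 0.0123 0.014  0.0204]
g2 side 103 lowest rel TCP [0.0088 0.0101 0.0128 0.0194]
g4 scene 154 lowest rel TCP [0.0114 0.015  0.0175 0.0187]
g4 side 97 lowest rel TCP [0.0137 0.0147 0.0156 0.0199]
f1 scene 224 lowest rel TCP [0.0122 0.0123 0.014  0.0167]
f1 side 218 lowest rel TCP [0.0115 0.0128 0.0135 0.0144]
f0 scene 192 lowest rel TCP [0.0114 0.0127 0.0147 0.0168]
f0 side 169 lowest rel TCP [0.0111 0.0129 0.0151 0.0166]
f2 scene 175 lowest rel TCP [-0.0398 -0.0386 -0.0372 -0.0338]
f2 side 157 lowest rel TCP [-0.0395 -0.0367 -0.0362 -0.0345]
```

Request:
jog_arm([
  [0,0,0,0,0.1],
  [0,-0.1,1,0,0.1],
  [0,-0.1,1.8,0,0.1],
  [0,-0.1,2.2,0,0.1],
  [0,-0.1,2.2,0,0.1],
  [0,-0.1,2.2,0,0.1],
])

```text
time_s: 25.25
tool_pos: [0.5361, -0.3781, -0.0041]
ee_rot: [0.0, -0.082, 0.997, -0.0]
ft_force: [-0.2, -0.2, -0.4]
width: 0.451
gripper_force: 0.0
```

```bash
python3 grab.py g6 scene side wrist; python3 - <<'E'
from h import *
from cell import get_state
d=pickle.load(open("g6.pkl","rb"));t=get_state()['tool_pos'];a=.163;hx=np.array([np.cos(a),np.sin(a)]);hy=np.array([-hx[1],hx[0]])
for n in d:
    W=cloud(d,n).reshape(-1,3);r=W[:,:2]-t[:2];s=r@hx;w=r@hy
    q=W[(abs(s)<.009)&(abs(w)<.065)&(abs(w)>.0145)&(W[:,2]>.002)&(W[:,2]<.06)]
    print(n,len(q),np.sort(q[:,2])[[0,3,6,10,20]].round(4) if len(q)>20 else '')
    q=(abs(s+.05)<.03)&(abs(w)<.03)&(W[:,2]>.019)&(W[:,2]<.026);print(' handle w',q.sum(),np.percentile(w[q],[3,50,97]).round(4) if q.sum() else '')
print(get_state()['ft_force'],t)
E
```

```text
25.25 [ 0.5361 -0.3781 -0.0041] [ 0.    -0.082  0.997 -0.   ] [-0.7   0.43  1.35  0.    1.36 -2.44] 0.451231667688309 0.0
scene 171 [0.002  0.0023 0.0024 0.0026 0.0032]
 handle w 35 [-0.0207 -0.0002  0.0195]
side 76 [0.0024 0.0076 0.0123 0.0163 0.0241]
 handle w 12 [0.0026 0.0081 0.0134]
wrist 987 [0.0022 0.0085 0.0088 0.0095 0.0101]
 handle w 1251 [-0.0065  0.0013  0.0092]
[-0.19607642  0.77517357 -0.45879419] [ 0.53619613 -0.37822878 -0.00385144]
```

Request:
jog_arm([
  [0,0.1,0.3,0,0.1],
  [0,0.1,0.3,0,1],
  [0,0.1,0.3,0,1],
  [0,0.1,0.3,0,1],
  [0,0.1,0.3,0,1],
  [0,0.1,0.3,0,1],
  [0,0.1,0.3,0,1],
  [0,0.1,0.3,0,1],
])

```text
time_s: 26.4
tool_pos: [0.5358, -0.3771, -0.0072]
ee_rot: [0.0, -0.082, 0.997, -0.0]
ft_force: [-0.3, 0.1, -0.1]
width: 0.191
gripper_force: 30.0
```

Request:
jog_arm([
  [0,0,-1,0,1],
  [0,0,-4,0,1],
  [0,0,-8,0,1],
  [0,0,-12,0,1],
  [0,0,-15,0,1],
  [0,2,-16,0.1,1],
  [0.5,5,-16,0.25,1],
  [1,9,-16,0.4,1],
  [1.4,13,-16,0.56,1],
  [1.7,16,-16,0.72,1],
])

```text
time_s: 27.65
tool_pos: [0.4924, -0.2205, 0.1536]
ee_rot: [0.001, 0.277, 0.961, 0.0]
ft_force: [0.3, -0.6, -0.2]
width: 0.19
gripper_force: 30.0
```

```bash
python3 st.py .459 -.085 .1528
```

```text
27.65 [ 0.4924 -0.2205  0.1536] [-0.53  0.07  1.46  0.    1.6  -1.54]
tx az 2.581 [-0.001  0.    -1.   ]
tool shift cm [10.03  9.7   0.07]
```

Twist left: 2.581−1.742 ≈ 0.84.

Request:
jog_arm([
  [1.5,1.5,0,0.16,1],
  [3.5,3.5,0,0.32,1],
  [5.5,5.5,0,0.48,1],
  [7.5,7.5,0,0.64,1],
  [9,9,0,0.78,1],
  [10,9.7,0,0.84,1],
  [10,9.7,0,0.84,1],
  [10,9.7,0,0.84,1],
])

```text
time_s: 28.65
tool_pos: [0.4593, -0.0872, 0.1531]
ee_rot: [0.0, 0.642, 0.766, 0.0]
ft_force: [-0.7, 0.7, -1.4]
width: 0.189
gripper_force: 30.0
```

```bash
cat > lens.py <<'E'
import sys
from h import *
from cell import get_state
d=pickle.load(open(sys.argv[1]+".pkl","rb"));t=get_state()['tool_pos']
a=-1.4;hx=np.array([np.cos(a),np.sin(a)]);hy=np.array([-hx[1],hx[0]])
for n in d:
    W=cloud(d,n).reshape(-1,3);r=W[:,:2]-t[:2];s=r@hx;w=r@hy
    m=(s<-.045)&(s>-.13)&(abs(w)<.045)&(abs(W[:,2]-t[2]-.017)<.014)
    q=W[m]
    if len(q)<20: print(n,len(q));continue
    A=np.c_[s[m],w[m],np.ones(m.sum())];k=np.linalg.lstsq(A,q[:,2],rcond=None)[0]
    c,R=cv2.minEnclosingCircle((q[:,:2]*1000).astype(np.float32))
    print(n,len(q),'bbox mid',((q.min(0)+q.max(0))/2).round(4),'circ',np.round(c,1),round(R,1),'z pct',np.percentile(q[:,2],[5,50,95]).round(4),'slopes',k[:2].round(3))
    for s0 in(-.11,-.085,-.06,-.03,.03,.05):
        e=W[(abs(s-s0)<.008)&(abs(w)<.045)&(abs(W[:,2]-t[2]-.02)<.03)]
        if len(e)>4: print('  s',s0,len(e),np.percentile(e[:,2],[5,50,95]).round(4))
E
python3 grab.py g7 side scene wrist; python3 st.py; python3 lens.py g7
```

```text
28.65 [ 0.4593 -0.0872  0.1531] [0.    0.642 0.766 0.   ] [-0.31 -0.09  1.63 -0.    1.6  -0.48] 0.18911121377938223 29.999453723430634
28.8 [ 0.4592 -0.0874  0.1527] [-0.31 -0.09  1.63 -0.    1.6  -0.48]
tx az 1.745 [-0.  0. -1.]
side 425 bbox mid [ 0.444  -0.0059  0.1712] circ [443.6  -6.7] 36.7 z pct [0.1671 0.1722 0.1758] slopes [ 0.043 -0.012]
  s -0.11 114 [0.1656 0.1713 0.1752]
  s -0.085 113 [0.1698 0.1726 0.1752]
  s -0.06 63 [0.1699 0.173  0.1768]
  s -0.03 50 [0.166  0.1801 0.1833]
  s 0.03 15 [0.1786 0.1818 0.1832]
  s 0.05 9 [0.1789 0.1808 0.1818]
scene 252 bbox mid [ 0.4427 -0.0079  0.1729] circ [447.7  -6.9] 37.4 z pct [0.1685 0.1737 0.1781] slopes [0.003 0.026]
  s -0.11 43 [0.1692 0.1735 0.1784]
  s -0.085 76 [0.1685 0.1734 0.1776]
  s -0.06 51 [0.1675 0.1741 0.1782]
  s -0.03 37 [0.1633 0.1769 0.1837]
  s 0.03 47 [0.1638 0.1791 0.1842]
  s 0.05 53 [0.1661 0.175  0.1849]
wrist 14720 bbox mid [ 0.4432 -0.0089  0.1742] circ [444.4  -8.8] 35.2 z pct [0.1709 0.173  0.1761] slopes [ 0.015 -0.001]
  s -0.11 2552 [0.1707 0.1727 0.1761]
  s -0.085 4691 [0.1711 0.1732 0.1756]
  s -0.06 2316 [0.1708 0.1729 0.1766]
  s -0.03 1240 [0.1761 0.1817 0.183 ]
  s 0.03 8 [0.1792 0.1802 0.1807]
  s 0.05 644 [0.1798 0.1821 0.1833]
```

Request:
jog_arm([
  [0.5,0,1,0,1],
  [1,0,2.2,0,1],
  [1.4,0,3.5,0,1],
  [1.6,0,4.7,0,1],
  [1.6,0,5.5,0,1],
  [1.6,0,5.8,0,1],
  [1.6,0,5.8,0,1],
  [1.6,0,5.8,0,1],
  [1.6,0,5.8,0,1],
])

```text
time_s: 29.92
tool_pos: [0.4566, -0.0712, 0.0952]
ee_rot: [0.001, 0.643, 0.766, 0.0]
ft_force: [0.4, 0.2, -0.8]
width: 0.19
gripper_force: 30.0
```

```bash
python3 grab.py g8 side scene wrist; python3 st.py; python3 lens.py g8; python3 - <<'E'
from h import *
d=pickle.load(open("g8.pkl","rb"))
W=cloud(d,'wrist').reshape(-1,3)
q=W[(W[:,2]>.104)&(W[:,2]<.122)&(W[:,1]>-.025)&(W[:,1]<.05)&(abs(W[:,0]-.445)<.05)]
print('lens y max',np.percentile(q[:,1],[99.5,100]),'x',np.percentile(q[:,0],[.5,99.5]))
q=W[(W[:,2]>.095)&(W[:,2]<.135)&(W[:,1]>.055)&(W[:,1]<.11)&(abs(W[:,0]-.435)<.02)]
print('collar/pointer',len(q),q[:,1].min() if len(q) else '', np.percentile(q[:,2],[5,50,95]) if len(q) else '')
r=W[(abs(W[:,2]-.041)<.004)&(np.hypot(W[:,0]-.445,W[:,1]-.011)<.062)]
print('rim',len(r),cv2.minEnclosingCircle((r[:,:2]*1000).astype(np.float32)))
for n in('side','scene'):
    W=cloud(d,n);c=np.array([.4447,.0108]);p=np.array([.4325,.0885]);h=(p-c)/np.linalg.norm(p-c);r=W[...,:2]-c;s=r@h;w=r@np.array([-h[1],h[0]])
    k=(s>.05)&(s<.068)&(abs(w)<.012)&(W[...,2]>.09)&(W[...,2]<.14);print(n,'ptr',W[k].round(4).tolist()[:12])
E
```

```text
29.925 [ 0.4566 -0.0712  0.0952] [0.001 0.643 0.766 0.   ] [-0.28 -0.07  1.73 -0.    1.48 -0.45] 0.18981247357666303 29.999513626098633
30.075 [ 0.4564 -0.0711  0.0949] [-0.28 -0.07  1.73  0.    1.48 -0.45]
tx az 1.746 [-0.  0. -1.]
side 348 bbox mid [0.4409 0.0101 0.1134] circ [445.2   9.9] 36.3 z pct [0.1093 0.1144 0.1179] slopes [ 0.041 -0.006]
  s -0.11 91 [0.1073 0.1136 0.1174]
  s -0.085 101 [0.1118 0.1146 0.1171]
  s -0.06 52 [0.1122 0.1145 0.1185]
  s -0.03 46 [0.1106 0.1221 0.1246]
  s 0.03 15 [0.1215 0.123  0.1257]
  s 0.05 9 [0.1217 0.1229 0.1266]
scene 245 bbox mid [0.4415 0.0096 0.1142] circ [444.8   9.8] 37.3 z pct [0.1103 0.1157 0.1195] slopes [0.012 0.027]
  s -0.11 40 [0.1117 0.1153 0.1187]
  s -0.085 75 [0.111  0.1159 0.1193]
  s -0.06 48 [0.1085 0.1157 0.1194]
  s -0.03 34 [0.1057 0.1186 0.1264]
  s 0.03 46 [0.107  0.1212 0.127 ]
  s 0.05 55 [0.1068 0.1201 0.1272]
wrist 14727 bbox mid [0.4405 0.0072 0.1162] circ [440.9   7.2] 35.1 z pct [0.1132 0.1152 0.1183] slopes [0.016 0.   ]
  s -0.11 2552 [0.1129 0.1148 0.1182]
  s -0.085 4693 [0.1134 0.1153 0.1176]
  s -0.06 2306 [0.1131 0.1151 0.1189]
  s -0.03 1240 [0.1185 0.1238 0.1253]
  s 0.03 9 [0.1212 0.1232 0.1235]
  s 0.05 646 [0.1219 0.1242 0.1253]
lens y max [0.04097245 0.04228447] x [0.41159093 0.46914401]
collar/pointer 0  
rim 2875 ((444.60369873046875, 9.18659496307373), 55.726539611816406)
side ptr [[0.4391, 0.066, 0.1091], [0.4389, 0.0687, 0.1086]]
scene ptr [[0.4266, 0.0754, 0.1212], [0.4362, 0.0776, 0.1158], [0.4325, 0.0739, 0.1156], [0.4356, 0.073, 0.1145], [0.4269, 0.0765, 0.1138], [0.4289, 0.0744, 0.1137], [0.4334, 0.0708, 0.1129], [0.4374, 0.071, 0.111], [0.4407, 0.0703, 0.1097], [0.4339, 0.0762, 0.1071], [0.4298, 0.0628, 0.1144], [0.4392, 0.069, 0.1074]]
```

```bash
python3 -c "
from cell import workorder;print(workorder.finish_job())"
```

```text
the job is handed in; nothing more can be done
None
```

The job is handed in at about 30 s of the 72 s allowed. No verdict came back, so I only have my own measurements. All six nuts were in the dish at the last look, before the lens moved over it. The scoop is flat on the table and let go. The lens is held level about 4 mm off the dish axis at z ≈ 0.112 m, against a measured pointer height of about 0.111 m.

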